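# Draw the bottom test coupon from a gravity chute and set it home on a measuring head

### The arm

A 6-joint arm with a two-finger parallel gripper is mounted at the origin on a cart in front of the work surface, level with it; the furniture and walls round the work are solid. World frame = base frame: x ahead of the robot, y to its left, z up, the work surface at z = 0. Lengths are in m, angles in rad, forces in N, time in s.
With the tool pointing down it reaches from about 0.225 to 0.875 m from the base axis. Payload 3.4 kg.
Tool frame: the origin (TCP) lies between the finger pads; the fingertips stand 11 mm ahead of it and the grasp point (between the pads) lies 8 mm behind it (tips_ahead is the distance from the TCP to the fingertips, in m); z points along the fingers, x is the direction in which the jaws open and shut, and the axes are right-handed (so a half turn about z gives the same grasp; the last joint's range is limited). The gripper opens to 85 mm and grips with 20 to 120 N. Pads are 22 mm wide; open, the fingers measure 114 mm over their backs; the gripper's body (76 mm by 85 mm) begins 54 mm behind the grasp point. The pads swing forward as they close: fully open they stand 13 mm farther back than shut.
Start: joints at [-1.395, 0.276, 1.505, -0, 1.361, -0.121], TCP at [0.168, -0.55, 0.242] pointing down, gripper open.
Joint ranges: [-2.89, 2.89], [-0.75, 2.08], [0.22, 2.7], [-1.18, 4.32], [0.11, 2.71], [-2.7, 2.7]. Speed limits (rad/s): [2.57, 2.57, 3.14, 3.14, 3.14, 3.14].

### API

Orientations are given as a unit quaternion [w, x, y, z].
In Python, from rig import get_state, get_image, sign_off, masks_of, tips_ahead gives the robot as it stands.
- The arm moves only by the tool play_rows, never from a script. Its argument "series" is a list of rows, each an object of numbers: "fingers": the closure, from -1 (fully open) to 1 (shut); "dx", "dy", "dz": the shift along the world's x, y, z in mm; "turn": the turn about the world's z in rad. A call has 1 to 20 rows; each row shifts and turns the pose as measured when the row begins; what a row does not reach is not made up. A row lasts 1/12 s, in which the tool goes at most 41.7 mm and 7.16 degrees, less where a joint would pass 70% of its speed; a pose out of reach is approached as far as the arm can. A call with a gripper value outside its range is refused whole. The fingers move at their own pace and stop on an object; "squeeze" is the grip in N (left out, the last holds). Time passes only in rows, so rows that do not move let the fingers close. It gives the time, the measured TCP pose, the force and the opening at its end, in the units of the state.
- get_state(): the state, without advancing time (a new reading comes with each control period).
- get_image(name): name is "scene" or "top" or "wrist"; returns a dict with "pixels" (480x640x3 uint8, red, green, blue), "vfov" (degrees; the focal length in pixels is half the picture's height over the tangent of half this angle, whatever the lens; pixels are square), "cx", "cy" (the principal point, pixels), "dist" ([k1, k2, p1, p2, k3] as OpenCV has them; the pictures are not rectified), "rvec" (rotation vector, rad) and "tvec" (3), from world to camera coordinates, as OpenCV has them; the wrist camera has in their place "hand_eye" (4x4, takes a point from camera to tool coordinates, whose origin is the TCP and whose axes are the tool frame's). Camera axes: x right, y down, z forward; pixel columns grow to the right and rows downward; lengths in m; the calibration is good to about 2 mm. A picture is of the moment at which its call begins: read the wrist's pose just before it. There is no depth.
- sign_off(): hands the job in, once; it reports no verdict.
Trained networks look in a picture, given as the dict that the camera call returned (one of the last four; its "shot" number tells which), for a name from the list of things; names that differ only in an ending like _2 or _b are one class to them, and where a whole thing is asked for, a point or a joint stands for the part that bears it (a point fixed in the world has none). Each returns a list of dicts, best first, with "p" (0 to 1); they miss things now and then, are a little off and sometimes report something else, mostly with a low value. They report only what shows in the picture. A call takes as long as a camera call. They do not tell look-alikes from the thing itself.
- masks_of(picture, label): "region" (480x640 bool, what is visible of it) and "xy" ([column, row] in pixels, amid what is visible of it).
The state is a dict: "clock": time; "qpos": joint angles; "qd": joint speeds; "effort": joint torques, N m; "position": TCP position; "ee_rot": TCP orientation; "contact_force": force on the tool from outside, world axes, zero at the start; "moment": the same for the moment, N m; "width": finger opening in m.
Only numpy, scipy, OpenCV 4.12 (cv2) and the standard library are available. Lean on these libraries where they do the work, as an engineer would, in place of code of your own. Each camera call takes 0.05 s, during which the arm holds its last target. There are 200 camera calls.

### The job

Draw the bottom (oldest) steel coupon out of the sloping gravity magazine: lift its nose over the small lip and pull it out from under the stack, leaving the other three in the chute, where the next one slides down by itself. Lay the coupon flat over the window of the measuring head, long way front to back, and push it home against both the back stop and the side stop, then let go; leave the dish, dropper bottle and tumbler alone.

Things in the scene. Friction and masses are not known exactly. Their poses are not given: they have to be found in the camera images.
- coupon_1_center (a point): Centre (half-way up) of the bottom coupon: plain ground steel bar, 90 mm long (x) x 40 wide (y) x 8 thick (z), 80 to 120 g. It starts on the chute floor, front end against the lip, sloping 30 degrees down towards the robot; its front 32 mm (the nose) stick out before the gate, both long sides free to grasp across the 40 mm. Steel on steel slides easily.
- coupon_1: The same coupon; origin at the middle of its underside, axes as above.
- coupon_2_center (a point): Centre of the second coupon (same size), lying on coupon 1 with its front end against the gate's inner face. It drops and slides to the lip once coupon 1 is out.
- coupon_3_center (a point): Centre of the third coupon (same size), on coupon 2.
- coupon_4_center (a point): Centre of the top coupon (same size), on coupon 3.
- coupon_2: The second coupon; origin mid-underside.
- coupon_3: The third coupon; origin mid-underside.
- coupon_4: The fourth (top) coupon; origin mid-underside.
- chute (a point): Foot of the fixed magazine's lip, mid-line of the chute floor, 45 mm above the bench. x points up the floor (30 degrees above level, away from the robot), y across it, z square out of it. In mm here: lip 4 high, 22 wide, x = -4 to 0; up to x = 30 the floor is a tongue 22 wide, 5 thick, so the nose overhangs it 9 each side; behind, walls 43 apart inside, 42 high, rear wall at x = 129. Slick.
- gate_slot (a point): Middle of the gate's lower edge; axes as chute, there at x = 34, y = 0, z = 12 mm. The gate is 4 mm thick (x = 32 to 36) and reaches up to z = 42; below it a slot 12 mm high lets the 8 mm coupon through, 4 mm to spare. So the nose clears the 4 mm lip when tipped up a few degrees about the coupon's rear end and drawn along its own length, not when raised level.
- magazine: The fixed magazine, aluminium on a dark steel base plate 150 x 84 mm, 10 mm high; origin at the base's centre on the bench, z up, x level from its front (lip end, towards the robot) to its back. The foot of the lip is at x = -65, y = 0, z = 45 mm. Highest point 148 mm up, at the back; posts under the chute from x = -29 mm on.
- head_corner (a point): Inner corner of the fixed measuring head's two stops, on its top (36 mm above the bench). x to the back, y left, z up. Back stop: face at x = 0, y = -52 to 12 mm; side stop: face at y = 0, x = -47 to -5; both 5 high, 8 thick. The top ends 60 mm before the back stop, so the front 30 mm of a seated coupon hang free, with room for fingers. Seated coupon's centre: x = -45, y = -20, z = 4.
- measuring_head: The fixed measuring head: grey housing 90 x 100 x 36 mm with an aluminium top, a round window and two steel stops at right angles; origin on the bench, 20 mm in front of the back stop's face and 20 mm to the right of the side stop's face.
- petri_a: Bystander: closed clear 90 mm dish, 15 mm high; origin mid-underside.
- dropper: Bystander: small white dropper bottle, 37 mm wide, 133 mm high; origin mid-underside.
- tumbler_a: Bystander: clear tumbler 75 mm wide, 72 mm high; origin mid-underside.
There are look-alikes about, which are no part of the job. What is shaped like the coupon_1 but brown or yellow is not meant.

How it is judged:
On the way:
1. the bottom coupon is drawn clear of the chute, its rear end past the lip (or far from it), the other three still in it ((x of coupon_1_center in the frame of chute below -0.045 m or distance between coupon_1_center and chute above 0.12 m) and x of each of coupon_2_center, coupon_3_center, coupon_4_center in the frame of chute above 0.035 m), for 0.1 s.
At the end, for the whole second after the job is handed in: The bottom coupon lies flat and still on the measuring head, within 1.5 mm of the back stop and of the side stop and square to them within 3 degrees; the other three lie at rest in the magazine, one on the other in their old order (x of coupon_1_center in the frame of head_corner between -0.0465 and -0.0435 m and y of coupon_1_center in the frame of head_corner between -0.0215 and -0.0185 m and z of coupon_1_center in the frame of head_corner between 0.002 and 0.006 m and angle between the x axis of coupon_1 and the x axis of measuring_head, either way round below 0.05 rad and angle between coupon_1_center's own z axis and vertical below 0.05 rad and linear speed of each of coupon_1, coupon_2, coupon_3, coupon_4 below 0.02 m/s and x of coupon_2_center in the frame of chute between 0.04 and 0.09 m and z of coupon_2_center in the frame of chute between 0 and 0.009 m and x of coupon_3_center in the frame of chute between 0.04 and 0.09 m and z of coupon_3_center in the frame of chute between 0.008 and 0.017 m and x of coupon_4_center in the frame of chute between 0.04 and 0.09 m and z of coupon_4_center in the frame of chute between 0.016 and 0.025 m); the robot touches nothing.
It fails at once if one of the other three coupons is pulled or lifted out of the chute ((x of coupon_2_center in the frame of chute below 0.035 m or z of coupon_2_center in the frame of chute above 0.045 m or height (world z) of coupon_2_center below 0.045 m) or (x of coupon_3_center in the frame of chute below 0.035 m or z of coupon_3_center in the frame of chute above 0.045 m or height (world z) of coupon_3_center below 0.045 m) or (x of coupon_4_center in the frame of chute below 0.035 m or z of coupon_4_center in the frame of chute above 0.045 m or height (world z) of coupon_4_center below 0.045 m)).
It fails at once if a bystander (dish, dropper bottle, tumbler) is pushed more than 20 mm (distance of any of petri_a, dropper, tumbler_a from where it was at the start of the episode above 0.02 m).
It also fails if it takes over 40 s, if anything falls off the work surface, if the arm or the gripper's body presses on something with over 40 N, if the wrist force passes 120 N, or if a joint passes its speed limit or range.

## Working session

There is one attempt and no reset: what is moved stays moved. The work goes in short steps, Python scripts to look and compute and a tool call to move; the robot and the scene stay as the last step left them, time stands still between calls to the robot, and variables do not carry over. Pictures are saved under pics/ and viewed, about 8 in all and at most 12, crops included, and the job is handed in when it is done.

Besides the shell and the picture viewer there is one more tool, called after "Request:" as name(argument=value, ...) on one line, values as JSON. play_rows: Moves the arm, as the interface text tells. Its arguments: {"type":"object","properties":{"series":{"type":"array"},"squeeze":{"type":"number"}},"required":["series"]}

```bash
mkdir -p pics; ls; cat > h.py <<'E'
import numpy as np, cv2
from rig import *
def K(p):
    f=240/np.tan(np.radians(p["vfov"])/2); return np.array([[f,0,p["cx"]],[0,f,p["cy"]],[0,0,1]])
def ext(p,s=None):
    if "rvec" in p: return cv2.Rodrigues(np.array(p["rvec"],float))[0],np.array(p["tvec"],float).ravel()
    from scipy.spatial.transform import Rotation as R
    q=s["ee_rot"]; T=np.eye(4); T[:3,:3]=R.from_quat([q[1],q[2],q[3],q[0]]).as_matrix(); T[:3,3]=s["position"]
    W=np.linalg.inv(T@np.array(p["hand_eye"])); return W[:3,:3],W[:3,3]
def proj(p,X,s=None):
    R,t=ext(p,s); return cv2.projectPoints(np.array(X,float).reshape(-1,1,3),cv2.Rodrigues(R)[0],t,K(p),np.array(p["dist"],float))[0].reshape(-1,2)
def ray(p,xy,s=None):
    R,t=ext(p,s); u=cv2.undistortPoints(np.array(xy,float).reshape(-1,1,2),K(p),np.array(p["dist"],float)).reshape(-1,2)
    d=np.c_[u,np.ones(len(u))]@R; return -R.T@t,d
def onz(p,xy,z,s=None):
    c,d=ray(p,xy,s); return c+d*((z-c[2])/d[:,2])[:,None]
def save(p,n): cv2.imwrite("pics/"+n,p["pixels"][:,:,::-1])
E
python3 - <<'E'
from h import *
s=get_state();print(s)
for n in("scene","top"):
    p=get_image(n);save(p,n+".png");print(n,p["vfov"],ext(p)[0].T@-ext(p)[1])
    for l in("coupon_1","magazine","measuring_head","petri_a","dropper","tumbler_a"):
        print(l,[(round(m["p"],2),np.round(m["xy"]),int(m["region"].sum()), np.round(onz(p,m["xy"],0.0)[0],3)) for m in masks_of(p,l)][:5])
E
```

```text
pics
{'clock': 0.0, 'qpos': array([-1.39500356e+00,  2.76534569e-01,  1.50614587e+00,  4.13675825e-06,
        1.36071571e+00, -1.21024382e-01]), 'qd': array([ 2.10701989e-05, -6.21547091e-04,  1.31829210e-04,  6.14488516e-04,
       -4.08414376e-05,  1.40932630e-03]), 'effort': array([-2.66627707e-03, -4.16778374e+01, -2.45804197e+01, -1.93260153e-04,
        1.08545437e-02, -3.37359239e-06]), 'position': array([ 0.1680649 , -0.54933947,  0.24146909]), 'ee_rot': array([-6.21404109e-04,  8.03889339e-01, -5.94778209e-01, -6.53462693e-04]), 'contact_force': array([-1.00888497,  0.6812213 , -0.12479373]), 'moment': array([-0.03465635,  0.01004763, -0.0573193 ]), 'width': 0.08550381723275365}
scene 53.646740463924736 [-0.17096957  0.42987463  0.72069157]
coupon_1 [(0.93, array([387., 310.]), 414, array([ 0.411, -0.089,  0.   ])), (0.77, array([334., 271.]), 455, array([ 0.588, -0.064,  0.   ])), (0.68, array([378., 239.]), 172, array([ 0.642, -0.237,  0.   ])), (0.63, array([373., 214.]), 414, array([ 0.751, -0.3  ,  0.   ]))]
magazine [(0.92, array([363., 238.]), 1618, array([ 0.664, -0
[... 751 characters left out ...]
., 314.]), 565, array([ 0.392, -0.08 ,  0.   ])), (0.61, array([337., 241.]), 524, array([ 0.587, -0.054,  0.   ])), (0.4, array([386., 247.]), 116, array([ 0.568, -0.184,  0.   ]))]
magazine [(0.56, array([383., 228.]), 1165, array([ 0.62 , -0.177,  0.   ]))]
measuring_head [(0.62, array([246., 244.]), 1464, array([0.579, 0.19 , 0.   ]))]
petri_a [(0.95, array([320., 172.]), 887, array([ 0.773, -0.007,  0.   ])), (0.49, array([379., 226.]), 1163, array([ 0.625, -0.164,  0.   ])), (0.25, array([168., 240.]), 254, array([0.592, 0.4  , 0.   ]))]
dropper [(0.61, array([170., 241.]), 268, array([0.587, 0.395, 0.   ]))]
tumbler_a [(0.95, array([472., 221.]), 749, array([ 0.639, -0.416,  0.   ]))]
```

```bash
python3 - <<'E'
import cv2,numpy as np
a=cv2.imread("pics/top.png")[140:350,140:500]; b=cv2.imread("pics/scene.png")[180:380,110:470]
cv2.imwrite("pics/a.png",np.vstack([cv2.resize(x,None,fx=s,fy=s,interpolation=cv2.INTER_CUBIC) for x,s in((a,1.45),(b,1.45))]))
E
```

```text
(no output)
```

View pics/a.png

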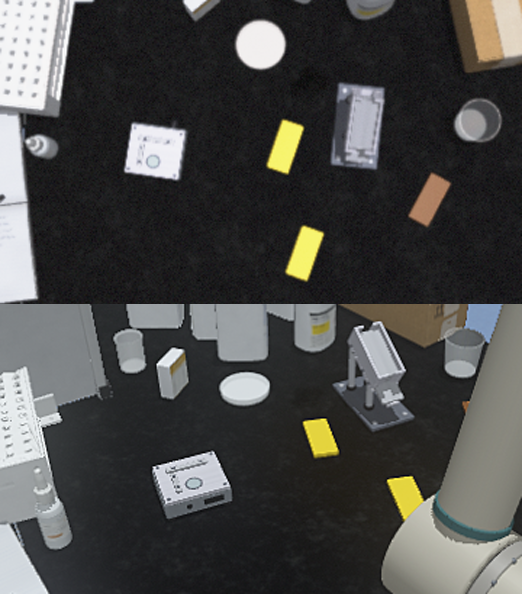

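The top view shows the aluminium magazine holding the steel stack at about (386,226) and the measuring head at (246,244). The look-alikes lie on the bench: yellow bars at (337,241) and (348,314), and a brown one at (434,277). The only plain steel bars are in the chute, so coupon 1 is the bottom one there. I'll go above the magazine's front and confirm it from close by.

Request:
play_rows(series=[{"dx": 28, "dy": 30, "dz": 6, "turn": -0.1}, {"dx": 28, "dy": 30, "dz": 6, "turn": -0.1}, {"dx": 28, "dy": 30, "dz": 6, "turn": -0.1}, {"dx": 28, "dy": 30, "dz": 6}, {"dx": 28, "dy": 30, "dz": 6}, {"dx": 28, "dy": 30, "dz": 6}, {"dx": 28, "dy": 30, "dz": 6}, {"dx": 28, "dy": 30}, {"dx": 28, "dy": 30}, {"dx": 28, "dy": 30}, {"dx": 20, "dy": 30}, {"dx": 0, "dy": 10}, {}])

```text
invalid input at $.series[0]: expected keys fingers, dx, dy, dz, turn
```

```bash
python3 - <<'E'
from h import *
import rig,pickle
s=get_state();p=get_image("wrist");save(p,"w1.png");pickle.dump((s,p),open("w1.pkl","wb"))
print(s["position"],s["ee_rot"],s["width"],s["contact_force"],rig.tips_ahead() if callable(rig.tips_ahead) else rig.tips_ahead);print(np.round(p["hand_eye"],3),p["vfov"])
for l in("coupon_1","magazine"):
    print(l,[(round(m["p"],2),np.round(m["xy"])) for m in masks_of(p,l)][:5])
E
```

```text
[ 0.16816032 -0.54989388  0.24234833] [ 4.25828378e-05  8.03890470e-01 -5.94777360e-01  4.14847870e-05] 0.08541640740523626 [ 0.17538238 -0.11943974  0.19339439] 0.011
[[ 1.     0.001 -0.    -0.002]
 [-0.001  0.949  0.316 -0.08 ]
 [ 0.001 -0.316  0.949 -0.131]
 [ 0.     0.     0.     1.   ]] 66.50101164777786
coupon_1 []
magazine []
```

View pics/w1.png

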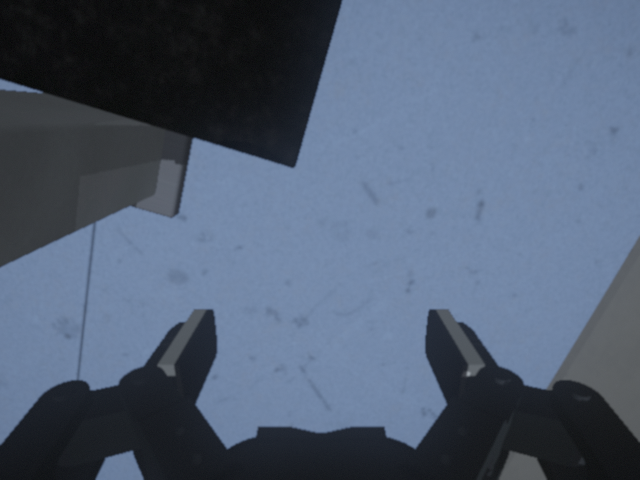

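Request:
play_rows(series=[{"fingers": -1, "dx": 17.5, "dy": 18, "dz": 2, "turn": 0.12}, {"fingers": -1, "dx": 17.5, "dy": 18, "dz": 2, "turn": 0.12}, {"fingers": -1, "dx": 17.5, "dy": 18, "dz": 2, "turn": 0.12}, {"fingers": -1, "dx": 17.5, "dy": 18, "dz": 2, "turn": 0.12}, {"fingers": -1, "dx": 17.5, "dy": 18, "dz": 2, "turn": 0.12}, {"fingers": -1, "dx": 17.5, "dy": 18, "dz": 2, "turn": 0.12}, {"fingers": -1, "dx": 17.5, "dy": 18, "dz": 2, "turn": 0.12}, {"fingers": -1, "dx": 17.5, "dy": 18, "dz": 2, "turn": 0.12}, {"fingers": -1, "dx": 17.5, "dy": 18, "dz": 2, "turn": 0.12}, {"fingers": -1, "dx": 17.5, "dy": 18, "dz": 2, "turn": 0.12}, {"fingers": -1, "dx": 17.5, "dy": 18, "dz": 2, "turn": 0.12}, {"fingers": -1, "dx": 17.5, "dy": 18, "dz": 2, "turn": 0.12}, {"fingers": -1, "dx": 17.5, "dy": 18, "dz": 2, "turn": 0.12}, {"fingers": -1, "dx": 17.5, "dy": 18, "dz": 2, "turn": 0.12}, {"fingers": -1, "dx": 17.5, "dy": 18, "dz": 2, "turn": 0.12}, {"fingers": -1, "dx": 17.5, "dy": 18, "dz": 2, "turn": 0.12}, {"fingers": -1, "dx": 17.5, "dy": 18, "dz": 2, "turn": 0.12}, {"fingers": -1, "dx": 17.5, "dy": 18, "dz": 2, "turn": 0.12}, {"fingers": -1, "dx": 17.5, "dy": 18, "dz": 2, "turn": 0.12}, {"fingers": -1, "dx": 17.5, "dy": 18, "dz": 2, "turn": 0.12}])

```text
clock: 2.52
position: [0.5281, -0.1755, 0.285]
ee_rot: [0.002, 0.82, 0.573, 0.003]
contact_force: [-0.3, -0.5, -0.7]
width: 0.0856
```

Request:
play_rows(series=[{"fingers": -1, "dx": 0, "dy": 0, "dz": 0, "turn": 0.11}, {"fingers": -1, "dx": 0, "dy": 0, "dz": 0, "turn": 0.11}, {"fingers": -1, "dx": 0, "dy": 0, "dz": 0, "turn": 0.11}, {"fingers": -1, "dx": 0, "dy": 0, "dz": 0, "turn": 0.0}])

```text
clock: 2.85
position: [0.5329, -0.1699, 0.2853]
ee_rot: [0.002, 0.705, 0.709, 0.005]
contact_force: [0.3, -0.2, -0.4]
width: 0.0855
```

```bash
python3 - <<'E'
from h import *
import rig,pickle
s=get_state();p=get_image("wrist");save(p,"w2.png");pickle.dump((s,p),open("w2.pkl","wb"))
print(s["clock"],s["position"],s["ee_rot"],s["width"],s["contact_force"])
for l in("coupon_1","magazine"):
    print(l,[(round(m["p"],2),np.round(m["xy"])) for m in masks_of(p,l)][:5])
E
```

```text
2.85 [ 0.53294697 -0.16994056  0.28534751] [0.00163753 0.70478982 0.70939316 0.0054738 ] 0.08546187274657818 [ 0.3287346  -0.16570769 -0.42987929]
coupon_1 [(0.87, array([403.,  48.])), (0.85, array([421., 231.])), (0.67, array([310., 232.])), (0.65, array([188., 144.])), (0.58, array([306., 297.]))]
magazine [(0.76, array([302., 244.]))]
```

View pics/w2.png

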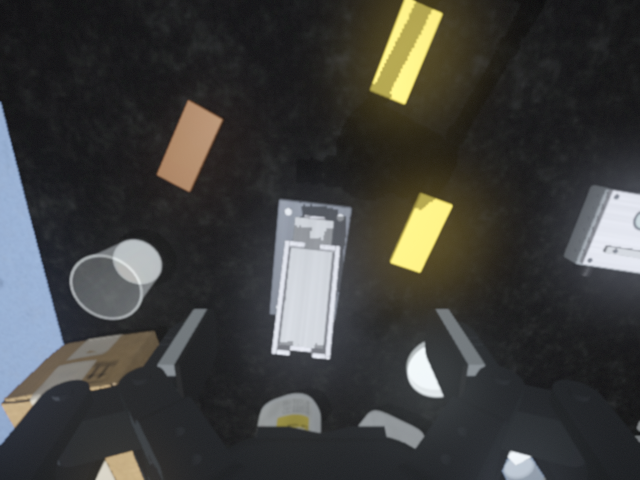

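The wrist view (image up is towards the robot) shows the magazine at (310,280), with its nose and lip near (316,228). The yellow bars are at (421,231) and (403,50), the brown one at (190,146). I'll enlarge the nose.

```bash
python3 - <<'E'
import cv2
a=cv2.imread("pics/w2.png")[190:370,260:365]
a=cv2.resize(a[:100],None,fx=7,fy=6,interpolation=cv2.INTER_CUBIC)
cv2.imwrite("pics/w2c.png",a)
E
```

```text
(no output)
```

View pics/w2c.png

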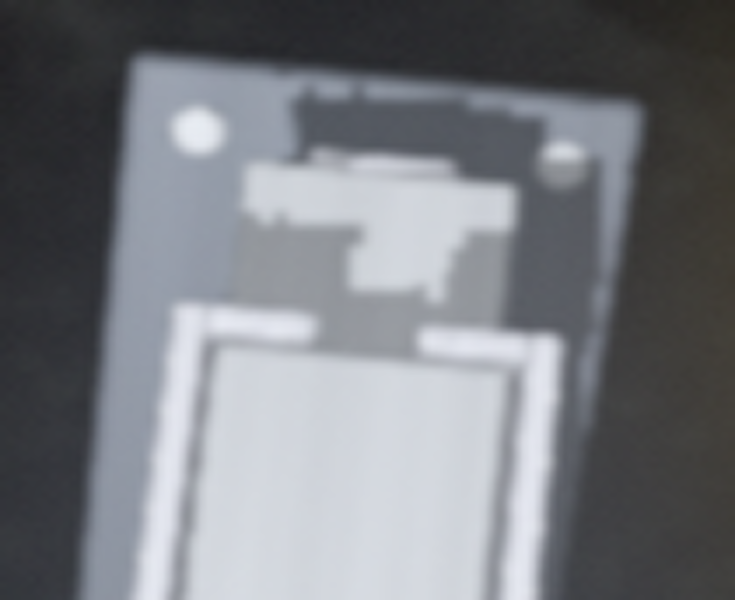

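```bash
cat > fit.py <<'E'
from h import *
import pickle
from scipy.optimize import least_squares
s,p=pickle.load(open("w2.pkl","rb"))
m=np.array([[-75,-42,10],[-75,42,10],[-69,-20,51.9],[-69,20,51.9]])/1e3
uv=np.array([[278.9,199.5],[351.6,207.2],[295,217.5],[334,220.8]])
def W(q,m): c,sn=np.cos(q[2]),np.sin(q[2]); return np.c_[q[0]+c*m[:,0]-sn*m[:,1],q[1]+sn*m[:,0]+c*m[:,1],m[:,2]]
r=least_squares(lambda q:(proj(p,W(q,m),s)-uv).ravel(),[.62,-.19,0])
print(r.x,np.round(r.fun,1))
ck=np.array([[-58.3,-25,97.4],[-58.3,25,97.4]])/1e3
print("gate check (285,240.8),(340.3,246.3):",proj(p,W(r.x,ck),s))
print("lip foot",W(r.x,np.array([[-.065,0,.045]])))
E
python3 fit.py
```

```text
[ 0.62119235 -0.18006859 -0.09793193] [-0.5  0.4  0.5  0.2  0.2 -0.5 -0.2  0. ]
gate check (285,240.8),(340.3,246.3): [[285.8667257  241.00614788]
 [339.76228372 246.24480079]]
lip foot [[ 0.5565038  -0.17371318  0.045     ]]
```

The fit agrees: residuals are 0.5 px or less, and the independent gate check is within 1 px. The lip foot is at (0.5565, -0.1737, 0.045) with yaw -0.098. The bottom coupon's nose is the steel bar at (295..334, 218..240), and it is steel, not yellow or brown. I'll descend in front of the gate.

Request:
play_rows(series=[{"fingers": -0.35, "dx": 6, "dy": -1, "dz": -36, "turn": -0.053}, {"fingers": -0.35, "dx": 6, "dy": -1, "dz": -36, "turn": -0.053}, {"fingers": -0.35, "dx": 6, "dy": -1, "dz": -36, "turn": 0}, {"fingers": -0.35, "dx": 0, "dy": 0, "dz": -36, "turn": 0}, {"fingers": -0.35, "dx": 0, "dy": 0, "dz": -10, "turn": 0}, {"fingers": -0.35, "dx": 0, "dy": 0, "dz": 0, "turn": 0}])

```text
clock: 3.5
position: [0.552, -0.176, 0.1301]
ee_rot: [0.008, 0.75, 0.661, 0.007]
contact_force: [-0.6, -0.4, -0.2]
width: 0.058
```

```bash
cat > tgt.py <<'E'
from h import *
from scipy.spatial.transform import Rotation as R
def rep(lip=(.5565,-.1737,.045),yaw=-.098):
    s=get_state();q=s["ee_rot"];M=R.from_quat([q[1],q[2],q[3],q[0]]).as_matrix()
    d=s["position"]-np.array(lip);u=np.array([np.cos(yaw),np.sin(yaw)]);v=np.array([-u[1],u[0]])
    print("t",s["clock"],"pos",np.round(s["position"],4),"c",round(d[:2]@u*1e3,1),"lat",round(d[:2]@v*1e3,1),"h",round(d[2]*1e3,1),"jawyaw err",round((np.arctan2(M[1,0],M[0,0])-np.pi/2-yaw),3),"zaxis",np.round(M[:,2],3),"w",round(s["width"],4),"F",np.round(s["contact_force"],1))
    return s
E
python3 - <<'E'
from tgt import *
import pickle
s=rep();p=get_image("wrist");save(p,"w3.png");pickle.dump((s,p),open("w3.pkl","wb"))
E
```

```text
t 3.5 pos [ 0.552  -0.176   0.1301] c -4.3 lat -2.8 h 85.1 jawyaw err -0.029 zaxis [ 0.021 -0.003 -1.   ] w 0.058 F [-0.6 -0.4 -0.2]
```

View pics/w3.png

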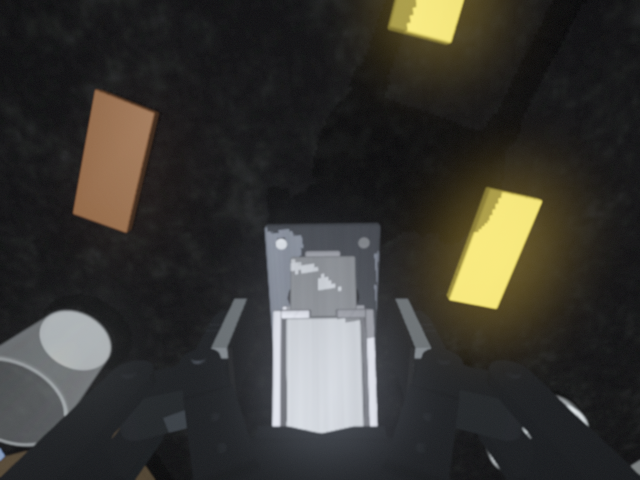

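```bash
python3 - <<'E'
from fit import *
s,p=pickle.load(open("w3.pkl","rb"))
print(np.round(proj(p,W(r.x,m),s),1))
uv=np.array([[264.5,227.5],[380,223.5],[290.5,256],[355.5,257]])
r=least_squares(lambda q:(proj(p,W(q,m),s)-uv).ravel(),r.x);print(r.x,np.round(r.fun,1),W(r.x,np.array([[-.065,0,.045]])))
from tgt import rep; rep()
E
```

```text
[ 0.62119235 -0.18006859 -0.09793193] [-0.5  0.4  0.5  0.2  0.2 -0.5 -0.2  0. ]
gate check (285,240.8),(340.3,246.3): [[285.8667257  241.00614788]
 [339.76228372 246.24480079]]
lip foot [[ 0.5565038  -0.17371318  0.045     ]]
[[263.9 228.6]
 [381.3 225.5]
 [290.6 258.3]
 [355.9 256.6]]
[ 0.62030314 -0.18042574 -0.10177717] [-0.9 -0.2  1.1  1.1 -0.3  0.9  0.1 -1.6] [[ 0.5556395  -0.17382164  0.045     ]]
t 3.55 pos [ 0.5518 -0.176   0.1307] c -4.5 lat -2.8 h 85.7 jawyaw err -0.028 zaxis [ 0.021 -0.002 -1.   ] w 0.0574 F [-0.4 -0.   0.2]
```

Request:
play_rows(series=[{"fingers": -0.35, "dx": -1.5, "dy": 2.8, "dz": -10, "turn": 0.028}, {"fingers": -0.35, "dx": 0, "dy": 0, "dz": -12, "turn": 0}, {"fingers": -0.35, "dx": 0, "dy": 0, "dz": -12, "turn": 0}, {"fingers": -0.35, "dx": 0, "dy": 0, "dz": -8, "turn": 0}, {"fingers": -0.35, "dx": 0, "dy": 0, "dz": -8, "turn": 0}, {"fingers": -0.35, "dx": 0, "dy": 0, "dz": 0, "turn": 0}])

```text
clock: 4.05
position: [0.5543, -0.1754, 0.0847]
ee_rot: [0.014, 0.74, 0.672, 0.01]
contact_force: [0.0, 0.1, -0.4]
width: 0.0575
```

```bash
python3 -c "
from tgt import *;rep((.556,-.1738,.045))"
```

```text
t 4.05 pos [ 0.5543 -0.1754  0.0847] c -1.6 lat -1.7 h 39.7 jawyaw err 0.001 zaxis [ 0.034 -0.008 -0.999] w 0.0575 F [ 0.   0.1 -0.4]
```

Request:
play_rows(series=[{"fingers": -0.35, "dx": -3.5, "dy": 1.5, "dz": -1, "turn": 0}, {"fingers": -0.35, "dx": -0.5, "dy": 0.3, "dz": -6, "turn": 0}, {"fingers": -0.35, "dx": -0.5, "dy": 0, "dz": -6, "turn": 0}, {"fingers": -0.35, "dx": -0.5, "dy": 0, "dz": -6, "turn": 0}, {"fingers": -0.35, "dx": -0.5, "dy": 0, "dz": -6, "turn": 0}, {"fingers": -0.35, "dx": 0, "dy": 0, "dz": 0, "turn": 0}])

```text
clock: 4.55
position: [0.5498, -0.174, 0.0599]
ee_rot: [0.017, 0.74, 0.672, 0.011]
contact_force: [-1.0, -0.1, -0.8]
width: 0.0577
```

```bash
python3 - <<'E'
from tgt import *
import pickle
s=rep((.556,-.1738,.045));p=get_image("wrist");save(p,"w4.png")
cv2.imwrite("pics/w4c.png",cv2.resize(p["pixels"][200:480,170:470,::-1],None,fx=2,fy=2))
E
```

```text
t 4.55 pos [ 0.5498 -0.174   0.0599] c -6.2 lat -0.8 h 14.9 jawyaw err 0.001 zaxis [ 0.039 -0.01  -0.999] w 0.0577 F [-1.  -0.1 -0.8]
```

View pics/w4c.png

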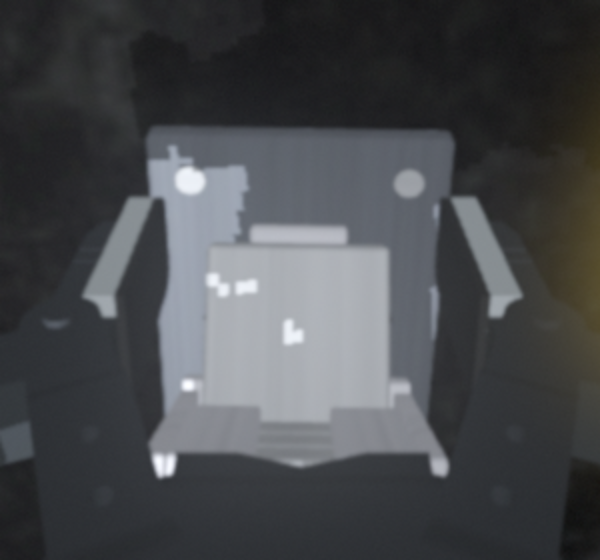

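The pads straddle the nose evenly: pads at columns 140 and 465 of the crop, coupon 207–388, lip at row 235, gate face at rows 405–455. I'll lower 5 mm more and close gently.

Request:
play_rows(series=[{"fingers": -0.35, "dx": 0, "dy": 0.5, "dz": -4, "turn": 0}, {"fingers": -0.35, "dx": 0.5, "dy": 0, "dz": -2, "turn": 0}, {"fingers": 0.2, "dx": 0, "dy": 0, "dz": 0, "turn": 0}, {"fingers": 0.2, "dx": 0, "dy": 0, "dz": 0, "turn": 0}, {"fingers": 0.2, "dx": 0, "dy": 0, "dz": 0, "turn": 0}, {"fingers": 0.2, "dx": 0, "dy": 0, "dz": 0, "turn": 0}, {"fingers": 0.2, "dx": 0, "dy": 0, "dz": 0, "turn": 0}], squeeze=30)

```text
clock: 5.18
position: [0.551, -0.1738, 0.054]
ee_rot: [0.017, 0.74, 0.672, 0.011]
contact_force: [-0.1, 0.0, -0.7]
width: 0.0387
```

```bash
python3 -c "
from tgt import *;rep((.556,-.1738,.045))"
```

```text
t 5.1833 pos [ 0.551  -0.1738  0.054 ] c -4.9 lat -0.5 h 9.0 jawyaw err 0.002 zaxis [ 0.04  -0.01  -0.999] w 0.0387 F [-0.1  0.  -0.7]
```

Request:
play_rows(series=[{"fingers": 0.3, "dx": 0, "dy": 0, "dz": 0, "turn": 0}, {"fingers": 0.3, "dx": -0.8, "dy": 0.1, "dz": 1.5, "turn": 0}, {"fingers": 0.3, "dx": -0.8, "dy": 0.1, "dz": 1.5, "turn": 0}, {"fingers": 0.3, "dx": -0.8, "dy": 0.1, "dz": 1.5, "turn": 0}, {"fingers": 0.3, "dx": 0, "dy": 0, "dz": 0, "turn": 0}], squeeze=40)

```text
clock: 5.6
position: [0.5484, -0.1735, 0.0587]
ee_rot: [0.017, 0.74, 0.672, 0.011]
contact_force: [0.3, -0.1, -1.0]
width: 0.0378
```

```bash
python3 - <<'E'
from tgt import *
s=rep((.556,-.1738,.045));p=get_image("wrist");save(p,"w5.png")
cv2.imwrite("pics/w5c.png",cv2.resize(p["pixels"][200:480,170:470,::-1],None,fx=2,fy=2))
E
```

```text
t 5.6 pos [ 0.5484 -0.1735  0.0587] c -7.6 lat -0.4 h 13.7 jawyaw err 0.001 zaxis [ 0.04  -0.01  -0.999] w 0.0378 F [ 0.3 -0.1 -1. ]
```

View pics/w5c.png

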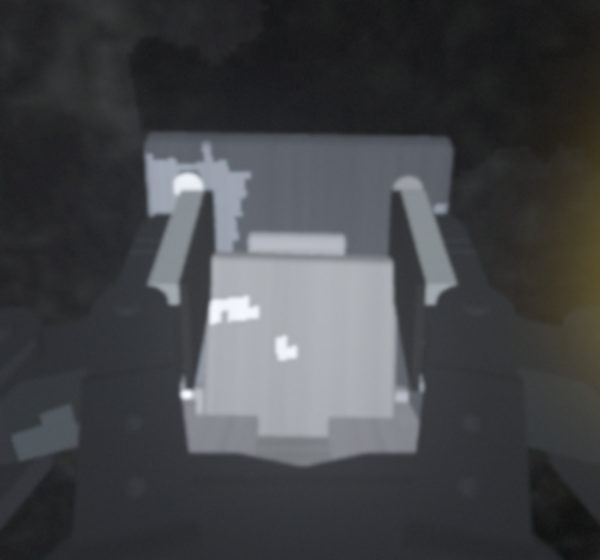

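```bash
python3 - <<'E'
from tgt import *
from fit import W
s=get_state();p=get_image("wrist")
q=s["ee_rot"];M=R.from_quat([q[1],q[2],q[3],q[0]]).as_matrix()
cr=lambda a:np.round((a-[170,200])*2)
for z in(.002,.006,.011):
  print("tip z",z,cr(proj(p,[s["position"]+M@np.array([x,y,z]) for x,y in((-.019,-.011),(-.019,.011),(.019,-.011),(.019,.011))],s)).tolist())
Q=(.6205,-.1803,-.1)
def ch(pts): return W(Q,np.array([[-65+x*.866-z*.5,y,45+x*.5+z*.866] for x,y,z in pts])/1e3)
print("lip top",cr(proj(p,ch([(-4,-11,4),(-4,11,4)]),s)).tolist())
for n,l in(("down",0),("up",5)):
  print(n,cr(proj(p,ch([(0,-20,8+l),(0,20,8+l),(30,-20,8+l*.7),(30,20,8+l*.7)]),s)).tolist())
print("gate low",cr(proj(p,ch([(32,-20,12),(32,20,12)]),s)).tolist())
E
```

```text
[ 0.62119235 -0.18006859 -0.09793193] [-0.5  0.4  0.5  0.2  0.2 -0.5 -0.2  0. ]
gate check (285,240.8),(340.3,246.3): [[285.8667257  241.00614788]
 [339.76228372 246.24480079]]
lip foot [[ 0.5565038  -0.17371318  0.045     ]]
tip z 0.002 [[202.0, 208.0], [207.0, 300.0], [389.0, 208.0], [385.0, 300.0]]
tip z 0.006 [[205.0, 199.0], [209.0, 289.0], [387.0, 199.0], [383.0, 289.0]]
tip z 0.011 [[208.0, 188.0], [212.0, 276.0], [384.0, 188.0], [380.0, 276.0]]
lip top [[249.0, 235.0], [348.0, 236.0]]
down [[205.0, 255.0], [390.0, 256.0], [202.0, 401.0], [392.0, 402.0]]
up [[202.0, 257.0], [393.0, 258.0], [199.0, 405.0], [394.0, 407.0]]
gate low [[199.0, 416.0], [394.0, 418.0]]
```

Request:
play_rows(series=[{"fingers": 0.3, "dx": -1.8, "dy": 0.2, "dz": -0.6, "turn": 0}, {"fingers": 0.3, "dx": -1.8, "dy": 0.2, "dz": -0.8, "turn": 0}, {"fingers": 0.3, "dx": -1.8, "dy": 0.2, "dz": -0.8, "turn": 0}, {"fingers": 0.3, "dx": 0, "dy": 0, "dz": 0, "turn": 0}])

```text
clock: 6.03
position: [0.5424, -0.1726, 0.0559]
ee_rot: [0.017, 0.74, 0.672, 0.011]
contact_force: [-0.5, -0.2, -1.9]
width: 0.0376
```

```bash
python3 - <<'E'
from tgt import *
s=rep((.556,-.1738,.045));p=get_image("wrist");save(p,"w6.png")
cv2.imwrite("pics/w6c.png",cv2.resize(cv2.convertScaleAbs(p["pixels"][280:440,240:400,::-1],alpha=1.5),None,fx=3.6,fy=3.6,interpolation=cv2.INTER_CUBIC))
E
```

```text
t 6.0333 pos [ 0.5424 -0.1726  0.0559] c -13.7 lat -0.2 h 10.9 jawyaw err 0.002 zaxis [ 0.039 -0.01  -0.999] w 0.0376 F [-0.5 -0.2 -1.9]
```

View pics/w6c.png

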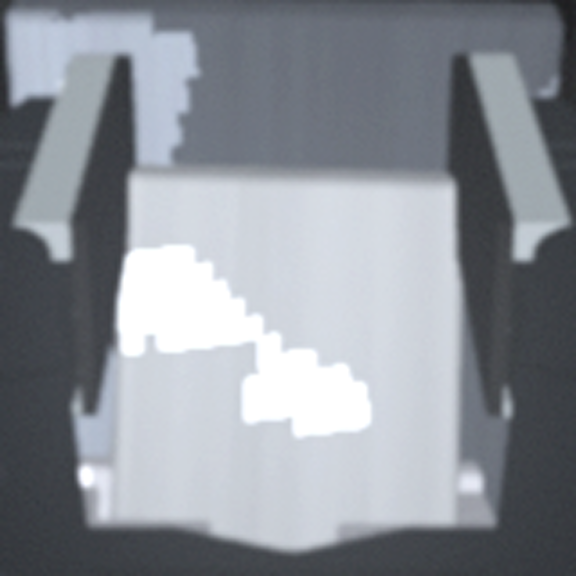

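The nose now covers the lip and sits evenly between the pads, so it has cleared the lip. I'll keep pulling along the coupon's own slope.

Request:
play_rows(series=[{"fingers": 0.3, "dx": -7, "dy": 0.7, "dz": -3.3, "turn": 0}, {"fingers": 0.3, "dx": -7, "dy": 0.7, "dz": -3.3, "turn": 0}, {"fingers": 0.3, "dx": -7, "dy": 0.7, "dz": -3.3, "turn": 0}, {"fingers": 0.3, "dx": 0, "dy": 0, "dz": 0, "turn": 0}])

```text
clock: 6.42
position: [0.5188, -0.1701, 0.0449]
ee_rot: [0.016, 0.74, 0.672, 0.011]
contact_force: [-1.1, -0.1, -0.9]
width: 0.038
```

```bash
python3 -c "
from tgt import *;rep((.556,-.1738,.045))"
```

```text
t 6.4167 pos [ 0.5188 -0.1701  0.0449] c -37.4 lat 0.1 h -0.1 jawyaw err 0.002 zaxis [ 0.038 -0.01  -0.999] w 0.038 F [-1.1 -0.1 -0.9]
```

Request:
play_rows(series=[{"fingers": 0.3, "dx": -7, "dy": 0.7, "dz": -3.5, "turn": 0}, {"fingers": 0.3, "dx": -7, "dy": 0.7, "dz": -3.5, "turn": 0}, {"fingers": 0.3, "dx": -7, "dy": 0.7, "dz": -3.3, "turn": 0}, {"fingers": 0.3, "dx": -10, "dy": 1, "dz": -4, "turn": 0}, {"fingers": 0.3, "dx": -12, "dy": 1.2, "dz": -3, "turn": 0}, {"fingers": 0.3, "dx": -20, "dy": 2, "dz": 0, "turn": 0}, {"fingers": 0.3, "dx": -15, "dy": 1.5, "dz": 2, "turn": 0}, {"fingers": 0.3, "dx": 0, "dy": 0, "dz": 0, "turn": 0}])

```text
clock: 7.08
position: [0.4331, -0.1607, 0.0269]
ee_rot: [0.015, 0.74, 0.672, 0.011]
contact_force: [0.6, 1.1, -0.8]
width: 0.0377
```

```bash
python3 - <<'E'
from tgt import *
s=rep((.556,-.1738,.045));p=get_image("wrist");save(p,"w7.png");q=get_image("top");save(q,"t7.png");
cv2.imwrite("pics/w7c.png",np.hstack([p["pixels"][100:480,130:510,::-1],cv2.resize(q["pixels"][190:290,330:430,::-1],(380,380),interpolation=cv2.INTER_CUBIC)]))
E
```

```text
t 7.0833 pos [ 0.4331 -0.1607  0.0269] c -123.6 lat 1.0 h -18.1 jawyaw err 0.002 zaxis [ 0.036 -0.008 -0.999] w 0.0377 F [ 0.6  1.1 -0.8]
```

View pics/w7c.png

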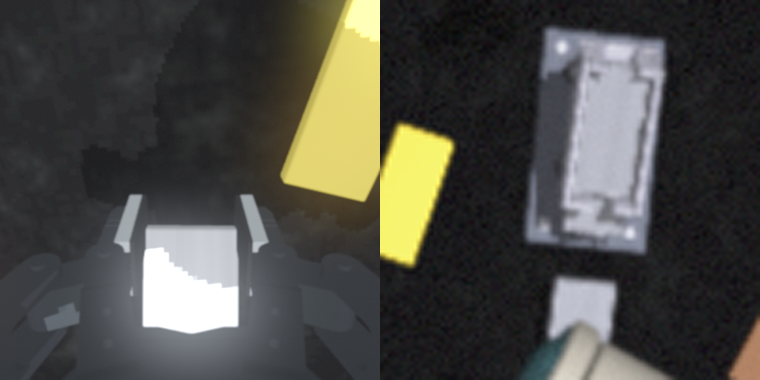

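Coupon 1 is out at (190,275) in the left half. In the top view the next nose has slid to the lip at (595,215). I'll carry the coupon to clear bench in front of the head, set it down and regrip it flat.

Request:
play_rows(series=[{"fingers": 0.3, "dx": -3, "dy": 0, "dz": 20, "turn": 0}, {"fingers": 0.3, "dx": -2, "dy": 12, "dz": 20, "turn": 0}, {"fingers": 0.3, "dx": -2, "dy": 28, "dz": 0, "turn": 0}, {"fingers": 0.3, "dx": -2, "dy": 32, "dz": 0, "turn": 0}, {"fingers": 0.3, "dx": -2, "dy": 32, "dz": 0, "turn": 0}, {"fingers": 0.3, "dx": -2, "dy": 32, "dz": 0, "turn": 0}, {"fingers": 0.3, "dx": -2, "dy": 32, "dz": 0, "turn": 0}, {"fingers": 0.3, "dx": -2, "dy": 32, "dz": 0, "turn": 0}, {"fingers": 0.3, "dx": -2, "dy": 30, "dz": 0, "turn": 0}, {"fingers": 0.3, "dx": 0, "dy": 20, "dz": 0, "turn": 0}, {"fingers": 0.3, "dx": 0, "dy": 0, "dz": 0, "turn": 0}], squeeze=50)

```text
clock: 8.1
position: [0.4395, 0.0938, 0.0743]
ee_rot: [0.032, 0.742, 0.669, 0.023]
contact_force: [0.2, 0.3, -0.9]
width: 0.0371
```

```bash
python3 - <<'E'
from tgt import *
import pickle
s=rep((0,0,0),0);p=get_image("wrist");save(p,"w8.png");pickle.dump((s,p),open("w8.pkl","wb"));q=get_image("top");pickle.dump(q,open("t8.pkl","wb"))
for n,k in(("w",p),("t",q)):
  m=masks_of(k,"measuring_head");print(n,[(round(a["p"],2),np.round(a["xy"])) for a in m][:2])
cv2.imwrite("pics/w8c.png",np.vstack([p["pixels"][:,:,::-1][:,:],np.zeros((20,640,3),np.uint8)])[:480])
cv2.imwrite("pics/t8c.png",cv2.resize(q["pixels"][205:285,205:290,::-1],None,fx=7,fy=7,interpolation=cv2.INTER_CUBIC))
E
```

```text
t 8.1 pos [0.4395 0.0938 0.0743] c 439.5 lat 93.8 h 74.3 jawyaw err -0.104 zaxis [ 0.076 -0.016 -0.997] w 0.0371 F [ 0.2  0.3 -0.9]
w [(0.78, array([529., 398.])), (0.73, array([319., 379.]))]
t [(0.63, array([244., 246.])), (0.6, array([390., 222.]))]
```

View pics/t8c.png

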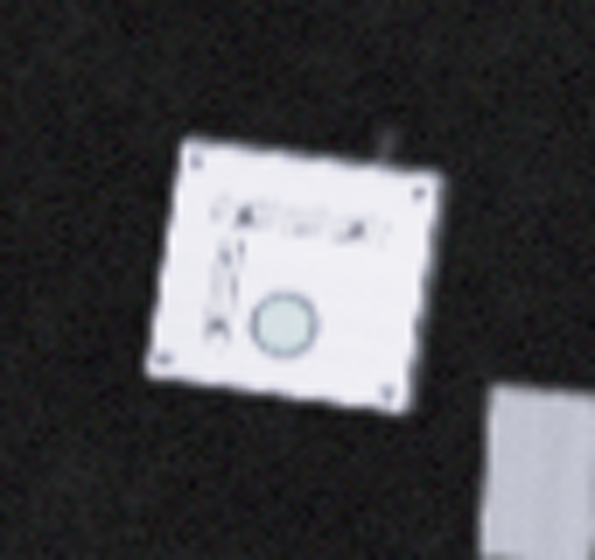

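```bash
python3 - <<'E'
from tgt import *
import pickle
q=pickle.load(open("t8.pkl","rb"))
uv=np.array([[183,137],[443,175],[410,410],[148,375],[285,325],[215,200],[385,232],[215,345],[490,388]])/7+205-.43
P=onz(q,uv,.036);print(np.round(P,4))
c=P[:4,:2].mean(0);a=P[0]-P[3]+P[1]-P[2];b=P[0]-P[1]+P[3]-P[2]
ya=np.arctan2(a[1],a[0]);yb=np.arctan2(b[1],b[0])-np.pi/2
print("c",c,"yaws",ya,yb,"size",np.linalg.norm(a)/2,np.linalg.norm(b)/2)
u=np.array([np.cos((ya+yb)/2),np.sin((ya+yb)/2)]);v=np.array([-u[1],u[0]])
for n,x in zip(("win","BSleft","BSright","SSfront"),P[4:8]): print(n,(x[:2]-c)@u,(x[:2]-c)@v)
E
```

```text
[[0.6282 0.2246 0.036 ]
 [0.6134 0.1271 0.036 ]
 [0.526  0.139  0.036 ]
 [0.5393 0.2367 0.036 ]
 [0.5577 0.1857 0.036 ]
 [0.6045 0.2123 0.036 ]
 [0.5922 0.1486 0.036 ]
 [0.5504 0.2118 0.036 ]
 [0.534  0.1094 0.036 ]]
c [0.57670628 0.18186791] yaws -0.13545692237005175 -0.142931132826998 size 0.0889541418864575 0.09860378990029862
win -0.01935364393878802 0.0011658316453686283
BSleft 0.023275017390955884 0.03399986680811809
BSright 0.019943765483372504 -0.03075242254761792
SSfront -0.030244372005136497 0.0259754248411648
```

Request:
play_rows(series=[{"fingers": 0.3, "dx": -12, "dy": 0, "dz": -18, "turn": -0.035}, {"fingers": 0.3, "dx": -12, "dy": 0, "dz": -18, "turn": 0}, {"fingers": 0.3, "dx": -2, "dy": 0, "dz": -12, "turn": 0}, {"fingers": 0.3, "dx": 0, "dy": 0, "dz": -4, "turn": 0}, {"fingers": 0.3, "dx": 0, "dy": 0, "dz": -2, "turn": 0}, {"fingers": 0.3, "dx": 0, "dy": 0, "dz": 0, "turn": 0}])

```text
clock: 8.8
position: [0.4165, 0.0838, 0.0195]
ee_rot: [0.035, 0.759, 0.65, 0.023]
contact_force: [0.0, 0.6, -1.0]
width: 0.0374
```

```bash
python3 -c "
from tgt import *;rep((0,0,0),-.139)"
```

```text
t 8.8 pos [0.4165 0.0838 0.0195] c 400.9 lat 140.7 h 19.5 jawyaw err -0.016 zaxis [ 0.08  -0.023 -0.997] w 0.0374 F [ 0.   0.6 -1. ]
```

Request:
play_rows(series=[{"fingers": 0.3, "dx": 0, "dy": 0, "dz": -2.5, "turn": 0.014}, {"fingers": 0.3, "dx": 0, "dy": 0, "dz": -1.5, "turn": 0}, {"fingers": 0.3, "dx": 0, "dy": 0, "dz": -1.0, "turn": 0}, {"fingers": 0.3, "dx": 0, "dy": 0, "dz": 0, "turn": 0}])

```text
clock: 9.13
position: [0.4202, 0.0827, 0.0159]
ee_rot: [0.036, 0.755, 0.655, 0.025]
contact_force: [-0.4, -0.7, -1.6]
width: 0.0372
```

```bash
python3 -c "
from tgt import *;rep((0,0,0),-.139)"
```

```text
t 9.1333 pos [0.4202 0.0827 0.0159] c 404.6 lat 140.1 h 15.9 jawyaw err -0.003 zaxis [ 0.086 -0.021 -0.996] w 0.0372 F [-0.4 -0.7 -1.6]
```

Request:
play_rows(series=[{"fingers": 0.3, "dx": -0.5, "dy": 0, "dz": -2, "turn": 0}, {"fingers": 0.3, "dx": -0.5, "dy": 0, "dz": -1.5, "turn": 0}, {"fingers": 0.3, "dx": 0, "dy": 0, "dz": -1.0, "turn": 0}, {"fingers": 0.3, "dx": 0, "dy": 0, "dz": 0, "turn": 0}])

```text
clock: 9.47
position: [0.4201, 0.083, 0.0117]
ee_rot: [0.037, 0.754, 0.655, 0.026]
contact_force: [-0.4, -0.4, -1.2]
width: 0.0377
```

```bash
python3 -c "
from tgt import *;rep((0,0,0),-.139)"
```

```text
t 9.4667 pos [0.4201 0.083  0.0117] c 404.6 lat 140.4 h 11.7 jawyaw err -0.002 zaxis [ 0.088 -0.021 -0.996] w 0.0377 F [-0.4 -0.4 -1.2]
```

Request:
play_rows(series=[{"fingers": 0.3, "dx": 0, "dy": 0, "dz": -1.2, "turn": 0}, {"fingers": 0.3, "dx": 0, "dy": 0, "dz": -1.0, "turn": 0}, {"fingers": 0.3, "dx": 0, "dy": 0, "dz": 0, "turn": 0}])

```text
clock: 9.72
position: [0.4203, 0.0831, 0.0107]
ee_rot: [0.037, 0.754, 0.655, 0.027]
contact_force: [-1.5, -0.5, 1.4]
width: 0.0378
```

```bash
python3 -c "
from tgt import *;rep((0,0,0),-.139)"
```

```text
t 9.7167 pos [0.4203 0.0831 0.0107] c 404.7 lat 140.6 h 10.7 jawyaw err -0.002 zaxis [ 0.089 -0.021 -0.996] w 0.0378 F [-1.5 -0.5  1.4]
```

Request:
play_rows(series=[{"fingers": 0.3, "dx": 0, "dy": 0, "dz": 0, "turn": 0}, {"fingers": 0.1, "dx": 0, "dy": 0, "dz": 0, "turn": 0}, {"fingers": 0.05, "dx": 0, "dy": 0, "dz": 0, "turn": 0}, {"fingers": 0.0, "dx": 0, "dy": 0, "dz": 0, "turn": 0}, {"fingers": -0.1, "dx": 0, "dy": 0, "dz": 0, "turn": 0}, {"fingers": -0.35, "dx": 0, "dy": 0, "dz": 1, "turn": 0}, {"fingers": -0.35, "dx": 0, "dy": 0, "dz": 1, "turn": 0}, {"fingers": -0.35, "dx": 0, "dy": 0, "dz": 0, "turn": 0}], squeeze=20)

```text
clock: 10.38
position: [0.4211, 0.0833, 0.0129]
ee_rot: [0.038, 0.754, 0.655, 0.027]
contact_force: [0.8, -0.8, 0.3]
width: 0.0578
```

```bash
python3 - <<'E'
from tgt import *
import pickle
s=rep((0,0,0),-.139);p=get_image("wrist");pickle.dump((s,p),open("w9.pkl","wb"))
m=[a for a in masks_of(p,"coupon_1")]
for a in m[:4]:
  c=max(cv2.findContours(a["region"].astype(np.uint8),0,1)[0],key=cv2.contourArea)
  P=onz(p,c.reshape(-1,2),.008,s)[:,:2].astype(np.float32)*1000
  print(round(a["p"],2),np.round(a["xy"]),cv2.minAreaRect(c),cv2.minAreaRect(P),P.min(0),P.max(0))
cv2.imwrite("pics/w9c.png",p["pixels"][:,:,::-1])
E
```

```text
t 10.3833 pos [0.4211 0.0833 0.0129] c 405.5 lat 140.8 h 12.9 jawyaw err -0.001 zaxis [ 0.091 -0.021 -0.996] w 0.0578 F [ 0.8 -0.8  0.3]
0.84 [318. 369.] ((318.4809265136719, 371.84051513671875), (93.11231994628906, 118.49213409423828), 1.3019527196884155) ((451.12554931640625, 79.91279602050781), (40.29569625854492, 71.3488998413086), 81.92371368408203) [414.20734   56.607746] [486.99384 103.6478 ]
```

View pics/w9c.png

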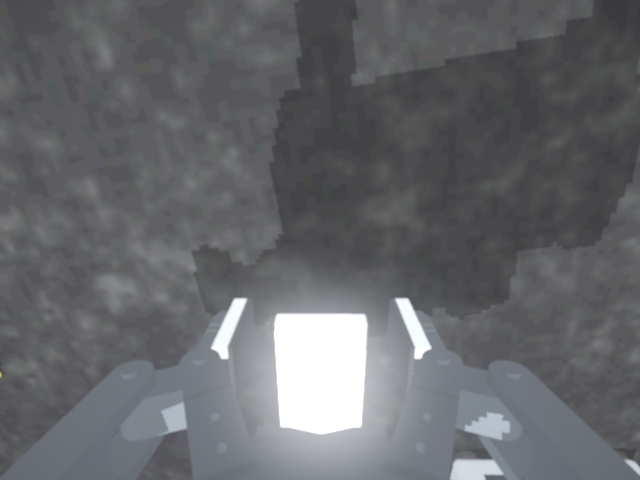

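The coupon lies flat between the pads at (318,372): width measures 40.3 mm at z=8 mm, axis -0.141 rad, front end at about (0.416, 0.085). I'll regrip about 14 mm from its front end and lift.

Request:
play_rows(series=[{"fingers": -0.35, "dx": 4.5, "dy": -0.2, "dz": 0, "turn": 0}, {"fingers": -0.35, "dx": 3.5, "dy": -0.2, "dz": 0, "turn": 0}, {"fingers": 0.2, "dx": 0, "dy": 0, "dz": 0, "turn": 0}, {"fingers": 0.3, "dx": 0, "dy": 0, "dz": 0, "turn": 0}, {"fingers": 0.3, "dx": 0, "dy": 0, "dz": 0, "turn": 0}, {"fingers": 0.3, "dx": 0, "dy": 0, "dz": 0, "turn": 0}, {"fingers": 0.3, "dx": 0, "dy": 0, "dz": 0, "turn": 0}, {"fingers": 0.3, "dx": 0, "dy": 0, "dz": 0, "turn": 0}], squeeze=70)

```text
clock: 11.15
position: [0.4306, 0.0828, 0.0131]
ee_rot: [0.038, 0.754, 0.655, 0.028]
contact_force: [0.6, 0.1, 0.3]
width: 0.0367
```

```bash
python3 -c "
from tgt import *;rep((0,0,0),-.139)"
```

```text
t 11.15 pos [0.4306 0.0828 0.0131] c 414.9 lat 141.7 h 13.1 jawyaw err -0.001 zaxis [ 0.092 -0.021 -0.996] w 0.0367 F [0.6 0.1 0.3]
```

Request:
play_rows(series=[{"fingers": 0.3, "dx": -2, "dy": 0, "dz": 20, "turn": 0}, {"fingers": 0.3, "dx": -2, "dy": 0, "dz": 22, "turn": 0}, {"fingers": 0.3, "dx": 0, "dy": 10, "dz": 18, "turn": 0}, {"fingers": 0.3, "dx": 6, "dy": 20, "dz": 0, "turn": 0}, {"fingers": 0.3, "dx": 14, "dy": 22, "dz": 0, "turn": 0}, {"fingers": 0.3, "dx": 16, "dy": 20, "dz": 0, "turn": 0}, {"fingers": 0.3, "dx": 16, "dy": 16, "dz": 0, "turn": 0}, {"fingers": 0.3, "dx": 14, "dy": 8, "dz": 0, "turn": 0}, {"fingers": 0.3, "dx": 8, "dy": 0, "dz": 0, "turn": 0}, {"fingers": 0.3, "dx": 0, "dy": 0, "dz": 0, "turn": 0}])

```text
clock: 11.98
position: [0.4959, 0.1826, 0.0733]
ee_rot: [0.034, 0.755, 0.655, 0.023]
contact_force: [1.1, 0.1, -0.6]
width: 0.037
```

```bash
python3 - <<'E'
from tgt import *
s=rep((.5173,.1902,.0491),-.139)
E
```

```text
t 11.9833 pos [0.4959 0.1826 0.0733] c -20.1 lat -10.5 h 24.2 jawyaw err -0.003 zaxis [ 0.08  -0.022 -0.997] w 0.037 F [ 1.1  0.1 -0.6]
```

Request:
play_rows(series=[{"fingers": 0.3, "dx": 6, "dy": 1.5, "dz": -6, "turn": 0}, {"fingers": 0.3, "dx": 5, "dy": 1.3, "dz": -6, "turn": 0}, {"fingers": 0.3, "dx": 1, "dy": 0, "dz": -3, "turn": 0}, {"fingers": 0.3, "dx": 0, "dy": 0, "dz": -2.5, "turn": 0}, {"fingers": 0.3, "dx": 0, "dy": 0, "dz": 0, "turn": 0}])

```text
clock: 12.4
position: [0.5045, 0.1823, 0.0521]
ee_rot: [0.033, 0.756, 0.654, 0.019]
contact_force: [-0.2, 0.3, -1.1]
width: 0.0366
```

```bash
python3 - <<'E'
from tgt import *
import pickle
s=rep((.5173,.1902,.0491),-.139)
p=get_image("top");pickle.dump(p,open("t10.pkl","wb"))
for a in masks_of(p,"coupon_1")[:6]:
  c=max(cv2.findContours(a["region"].astype(np.uint8),0,1)[0],key=cv2.contourArea)
  P=onz(p,c.reshape(-1,2),.05)[:,:2].astype(np.float32)*1000
  print(round(a["p"],2),np.round(a["xy"]),cv2.minAreaRect(P))
E
```

```text
t 12.4 pos [0.5045 0.1823 0.0521] c -11.6 lat -9.6 h 3.0 jawyaw err -0.005 zaxis [ 0.072 -0.025 -0.997] w 0.0366 F [-0.2  0.3 -1.1]
0.96 [432. 275.] ((489.1229248046875, -305.3702392578125), (41.300331115722656, 91.67213439941406), 61.25761413574219)
0.87 [392. 224.] ((624.4264526367188, -190.27691650390625), (44.12736129760742, 90.2550277709961), 78.7660903930664)
0.75 [337. 242.] ((582.05615234375, -50.69727325439453), (40.6050910949707, 91.30622863769531), 71.21382904052734)
0.74 [251. 251.] ((552.4077758789062, 173.14820861816406), (41.456111907958984, 69.44456481933594), 81.32549285888672)
0.62 [386. 244.] ((566.6702880859375, -177.882568359375), (36.0485954284668, 23.175851821899414), 89.72132873535156)
0.6 [351. 317.] ((396.22747802734375, -84.18864440917969), (39.38017654418945, 87.45777130126953), 71.0770263671875)
```

Request:
play_rows(series=[{"fingers": 0.3, "dx": -0.5, "dy": 4, "dz": -0.5, "turn": 0}, {"fingers": 0.3, "dx": 0, "dy": 0, "dz": -1, "turn": 0}, {"fingers": 0.3, "dx": 0, "dy": 0, "dz": 0, "turn": 0.004}])

```text
clock: 12.75
position: [0.504, 0.1866, 0.0517]
ee_rot: [0.033, 0.754, 0.655, 0.02]
contact_force: [-0.2, 0.8, -1.5]
width: 0.0368
```

```bash
python3 - <<'E'
from tgt import *
s=rep((.5173,.1902,.0491),-.139)
E
```

```text
t 12.75 pos [0.504  0.1866 0.0517] c -12.7 lat -5.4 h 2.6 jawyaw err -0.002 zaxis [ 0.074 -0.024 -0.997] w 0.0368 F [-0.2  0.8 -1.5]
```

Request:
play_rows(series=[{"fingers": 0.3, "dx": 0, "dy": 0, "dz": -1.5, "turn": 0}, {"fingers": 0.3, "dx": 0, "dy": 0, "dz": -1.5, "turn": 0}, {"fingers": 0.3, "dx": 0, "dy": 0, "dz": 0, "turn": 0}])

```text
clock: 13.0
position: [0.5045, 0.187, 0.0493]
ee_rot: [0.034, 0.754, 0.656, 0.021]
contact_force: [-0.1, 0.8, -0.9]
width: 0.0368
```

```bash
python3 - <<'E'
from tgt import *
s=rep((.5173,.1902,.0491),-.139)
E
```

```text
t 13.0 pos [0.5045 0.187  0.0493] c -12.2 lat -5.0 h 0.2 jawyaw err -0.001 zaxis [ 0.076 -0.023 -0.997] w 0.0368 F [-0.1  0.8 -0.9]
```

Still no contact, so the surface is within about a millimetre. One more small step down, then a push to the left to find the side stop.

Request:
play_rows(series=[{"fingers": 0.3, "dx": 0, "dy": 0, "dz": -1.2, "turn": 0}, {"fingers": 0.3, "dx": 0, "dy": 0, "dz": 0, "turn": 0}])

```text
clock: 13.17
position: [0.5054, 0.1872, 0.049]
ee_rot: [0.034, 0.754, 0.656, 0.022]
contact_force: [-0.7, -0.0, 2.6]
width: 0.0368
```

Request:
play_rows(series=[{"fingers": 0.3, "dx": 0.2, "dy": 1.5, "dz": 0, "turn": 0}, {"fingers": 0.3, "dx": 0.2, "dy": 1.5, "dz": 0, "turn": 0}, {"fingers": 0.3, "dx": 0, "dy": 0, "dz": 0, "turn": 0}])

```text
clock: 13.42
position: [0.5063, 0.1905, 0.0492]
ee_rot: [0.035, 0.754, 0.656, 0.022]
contact_force: [0.2, 0.1, -1.0]
width: 0.0368
```

```bash
python3 - <<'E'
from tgt import *
s=rep((.5173,.1902,.0491),-.139)
E
```

```text
t 13.4167 pos [0.5063 0.1905 0.0492] c -11.0 lat -1.2 h 0.1 jawyaw err -0.001 zaxis [ 0.079 -0.023 -0.997] w 0.0368 F [ 0.2  0.1 -1. ]
```

Request:
play_rows(series=[{"fingers": 0.3, "dx": 0.0, "dy": 1.2, "dz": -0.3, "turn": 0}, {"fingers": 0.3, "dx": 0.0, "dy": 1.2, "dz": -0.3, "turn": 0}, {"fingers": 0.3, "dx": 0, "dy": 0, "dz": 0, "turn": 0}])

```text
clock: 13.67
position: [0.5069, 0.1932, 0.049]
ee_rot: [0.035, 0.754, 0.656, 0.023]
contact_force: [-1.1, -0.0, 2.0]
width: 0.0369
```

```bash
python3 - <<'E'
from tgt import *
s=rep((.5173,.1902,.0491),-.139)
E
```

```text
t 13.6667 pos [0.5069 0.1932 0.049 ] c -10.7 lat 1.6 h -0.1 jawyaw err -0.001 zaxis [ 0.081 -0.023 -0.996] w 0.0369 F [-1.1 -0.   2. ]
```

Request:
play_rows(series=[{"fingers": 0.3, "dx": 0.0, "dy": 1.0, "dz": 0, "turn": 0}, {"fingers": 0.3, "dx": 0.0, "dy": 1.0, "dz": 0, "turn": 0}, {"fingers": 0.3, "dx": 0, "dy": 0, "dz": 0, "turn": 0}])

```text
clock: 13.92
position: [0.5068, 0.1941, 0.049]
ee_rot: [0.036, 0.754, 0.656, 0.022]
contact_force: [-0.3, -1.0, 3.0]
width: 0.0367
```

```bash
python3 - <<'E'
from tgt import *
s=rep((.5173,.1902,.0491),-.139);print(s["moment"])
p=get_image("top")
for a in masks_of(p,"coupon_1")[:6]:
  c=max(cv2.findContours(a["region"].astype(np.uint8),0,1)[0],key=cv2.contourArea)
  if abs(a["xy"][0]-251)>12: continue
  P=onz(p,c.reshape(-1,2),.044)[:,:2].astype(np.float32)*1000
  print(round(a["p"],2),np.round(a["xy"]),cv2.minAreaRect(P))
E
```

```text
t 13.9167 pos [0.5068 0.1941 0.049 ] c -10.9 lat 2.4 h -0.1 jawyaw err -0.0 zaxis [ 0.08  -0.025 -0.996] w 0.0367 F [-0.3 -1.   3. ]
[-0.15017032 -0.02861952 -0.11044134]
0.69 [246. 251.] ((556.129638671875, 185.289794921875), (40.12485885620117, 67.64364624023438), 82.21565246582031)
```

Request:
play_rows(series=[{"fingers": 0.3, "dx": 1.3, "dy": 0.1, "dz": 0, "turn": 0}, {"fingers": 0.3, "dx": 1.3, "dy": 0.1, "dz": 0, "turn": 0}, {"fingers": 0.3, "dx": 0, "dy": 0, "dz": 0, "turn": 0}])

```text
clock: 14.27
position: [0.5084, 0.1939, 0.0489]
ee_rot: [0.035, 0.754, 0.656, 0.021]
contact_force: [0.3, -2.1, 3.0]
width: 0.0371
```

```bash
python3 - <<'E'
from tgt import *
s=rep((.5173,.1902,.0491),-.139)
E
```

```text
t 14.2667 pos [0.5084 0.1939 0.0489] c -9.3 lat 2.4 h -0.2 jawyaw err -0.001 zaxis [ 0.078 -0.026 -0.997] w 0.0371 F [ 0.3 -2.1  3. ]
```

Request:
play_rows(series=[{"fingers": 0.3, "dx": 1.5, "dy": -0.1, "dz": 0, "turn": 0}, {"fingers": 0.3, "dx": 1.5, "dy": -0.1, "dz": 0, "turn": 0}, {"fingers": 0.3, "dx": 0, "dy": 0, "dz": 0, "turn": 0}])

```text
clock: 14.52
position: [0.5084, 0.194, 0.0489]
ee_rot: [0.033, 0.754, 0.655, 0.019]
contact_force: [-0.4, -3.0, 3.5]
width: 0.0367
```

```bash
python3 - <<'E'
from tgt import *
s=rep((.5173,.1902,.0491),-.139)
E
```

```text
t 14.5167 pos [0.5084 0.194  0.0489] c -9.3 lat 2.5 h -0.2 jawyaw err -0.002 zaxis [ 0.071 -0.025 -0.997] w 0.0367 F [-0.4 -3.   3.5]
```

Request:
play_rows(series=[{"fingers": 0.3, "dx": 2.5, "dy": -0.3, "dz": 0, "turn": 0}])

```text
clock: 14.6
position: [0.5086, 0.1938, 0.0488]
ee_rot: [0.031, 0.755, 0.655, 0.017]
contact_force: [-8.4, 0.6, 7.3]
width: 0.0368
```

Request:
play_rows(series=[{"fingers": 0.3, "dx": 0, "dy": 2.5, "dz": 0, "turn": 0}])

```text
clock: 14.68
position: [0.5077, 0.1952, 0.0487]
ee_rot: [0.031, 0.755, 0.655, 0.015]
contact_force: [0.4, -10.9, 4.3]
width: 0.0368
```

```bash
python3 - <<'E'
from tgt import *
s=rep((.5173,.1902,.0491),-.139)
p=get_image("top")
for a in masks_of(p,"coupon_1")[:6]:
  c=max(cv2.findContours(a["region"].astype(np.uint8),0,1)[0],key=cv2.contourArea)
  if abs(a["xy"][0]-251)>12: continue
  P=onz(p,c.reshape(-1,2),.044)[:,:2].astype(np.float32)*1000
  print(round(a["p"],2),np.round(a["xy"]),cv2.minAreaRect(P))
cv2.imwrite("pics/t11.png",p["pixels"][:,:,::-1])
E
```

```text
t 14.6833 pos [0.5077 0.1952 0.0487] c -10.2 lat 3.6 h -0.4 jawyaw err -0.002 zaxis [ 0.064 -0.027 -0.998] w 0.0368 F [  0.4 -10.9   4.3]
0.85 [247. 252.] ((558.4291381835938, 186.31985473632812), (44.03584289550781, 69.91726684570312), 78.44385528564453)
```

Request:
play_rows(series=[{"fingers": 0.3, "dx": 2, "dy": 0.6, "dz": 0, "turn": 0}, {"fingers": 0.1, "dx": 0, "dy": 0, "dz": 0, "turn": 0}, {"fingers": 0.0, "dx": 0, "dy": 0, "dz": 0, "turn": 0}, {"fingers": -0.1, "dx": 0, "dy": 0, "dz": 0, "turn": 0}, {"fingers": -0.35, "dx": 0, "dy": 0, "dz": 0, "turn": 0}, {"fingers": -0.35, "dx": 0, "dy": 0, "dz": 0, "turn": 0}, {"fingers": -0.35, "dx": 0, "dy": 0, "dz": 0, "turn": 0}, {"fingers": -0.35, "dx": 0, "dy": 0, "dz": 0, "turn": 0}], squeeze=20)

```text
clock: 15.45
position: [0.5094, 0.1967, 0.0473]
ee_rot: [0.031, 0.754, 0.656, 0.015]
contact_force: [-0.6, 0.3, -0.1]
width: 0.0574
```

```bash
python3 - <<'E'
from tgt import *
import pickle
s=rep((.5173,.1902,.0491),-.139);p=get_image("wrist");pickle.dump((s,p),open("w12.pkl","wb"))
for a in masks_of(p,"coupon_1")[:4]:
  c=max(cv2.findContours(a["region"].astype(np.uint8),0,1)[0],key=cv2.contourArea)
  P=onz(p,c.reshape(-1,2),.044,s)[:,:2].astype(np.float32)*1000
  print(round(a["p"],2),np.round(a["xy"]),cv2.minAreaRect(P),P.min(0))
E
```

```text
t 15.45 pos [0.5094 0.1967 0.0473] c -8.7 lat 5.3 h -1.8 jawyaw err -0.001 zaxis [ 0.063 -0.026 -0.998] w 0.0574 F [-0.6  0.3 -0.1]
0.85 [317. 362.] ((532.8397216796875, 191.53106689453125), (39.8170051574707, 75.2504653930664), 80.56526184082031) [493.28894 166.49477]
0.5 [  2. 454.] ((568.1576538085938, 22.92766571044922), (4.168856620788574, 36.90582275390625), 62.5001220703125) [550.82715   12.558189]
```

Request:
play_rows(series=[{"fingers": -0.35, "dx": 0, "dy": 0, "dz": 5, "turn": 0}, {"fingers": -0.35, "dx": 0, "dy": 0, "dz": 12, "turn": 0}, {"fingers": -0.7, "dx": 0, "dy": 0, "dz": 25, "turn": 0}, {"fingers": -0.7, "dx": 0, "dy": 0, "dz": 30, "turn": 0}, {"fingers": -0.7, "dx": 10, "dy": 0, "dz": 30, "turn": 0}, {"fingers": -0.7, "dx": 10, "dy": 0, "dz": 20, "turn": 0}, {"fingers": -0.7, "dx": 0, "dy": 0, "dz": 0, "turn": 0}, {"fingers": -0.7, "dx": 0, "dy": 0, "dz": 0, "turn": 0}])

```text
clock: 16.22
position: [0.5266, 0.1959, 0.1754]
ee_rot: [0.029, 0.754, 0.656, 0.013]
contact_force: [-1.2, 0.6, -1.1]
width: 0.0727
```

```bash
python3 - <<'E'
from tgt import *
import pickle
s=rep((.5173,.1902,.0491),-.139);p=get_image("wrist");pickle.dump((s,p),open("w13.pkl","wb"));q=get_image("top");pickle.dump(q,open("t13.pkl","wb"))
m=masks_of(p,"coupon_1");h=masks_of(p,"measuring_head")
for a in m[:4]+h[:2]:
  c=max(cv2.findContours(a["region"].astype(np.uint8),0,1)[0],key=cv2.contourArea)
  P=onz(p,c.reshape(-1,2),.044,s)[:,:2].astype(np.float32)*1000
  print(round(a["p"],2),np.round(a["xy"]),cv2.boundingRect(c),cv2.minAreaRect(P))
E
```

```text
t 16.2167 pos [0.5266 0.1959 0.1754] c 8.4 lat 7.0 h 126.3 jawyaw err -0.001 zaxis [ 0.058 -0.027 -0.998] w 0.0727 F [-1.2  0.6 -1.1]
0.69 [ 76. 290.] (51, 250, 52, 90) ((563.7568969726562, -13.483564376831055), (38.53369140625, 81.67594146728516), 70.861328125)
0.83 [339. 275.] (255, 209, 126, 118) ((566.4352416992188, 186.64132690429688), (94.80162048339844, 102.7200927734375), 81.74761962890625)
```

```bash
python3 - <<'E'
from h import *
import pickle
s,p=pickle.load(open("w13.pkl","rb"));q=pickle.load(open("t13.pkl","rb"))
r=lambda a,w,h:cv2.resize(a[:,:,::-1],(w,h),interpolation=cv2.INTER_CUBIC)
a=r(np.clip(p["pixels"][192:342,240:390]*1.0,0,255).astype(np.uint8),600,600)
b=np.vstack([r(q["pixels"][218:268,221:271],200,200),r(q["pixels"][192:292,340:440],200,200),r(p["pixels"],200,200)])
cv2.imwrite("pics/w13c.png",np.hstack([a,b]))
E
```

```text
(no output)
```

View pics/w13c.png

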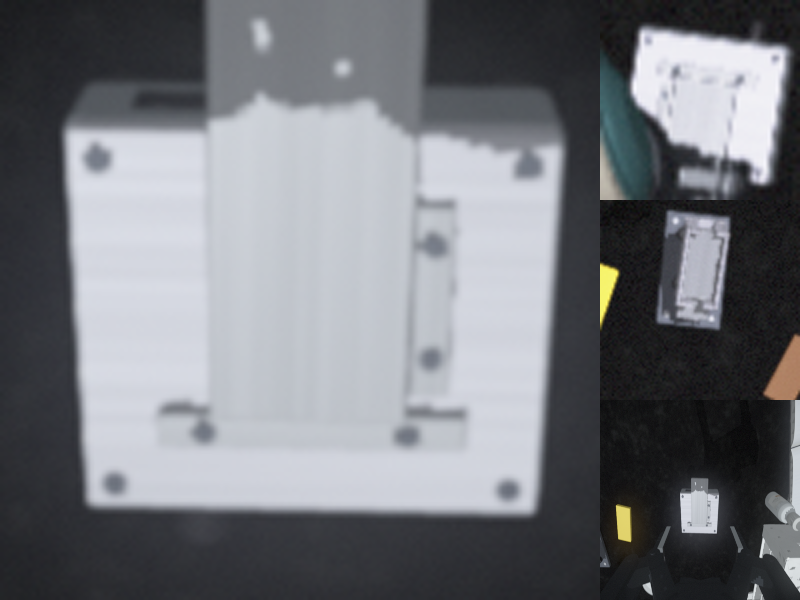

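```bash
python3 - <<'E'
from h import *
import pickle
from scipy.optimize import least_squares
s,p=pickle.load(open("w13.pkl","rb"))
f=lambda a:np.array(a)/4+[240,192]-.375
cor=f([[65,128],[563,147],[537,515],[87,507]])   # front-right, front-left, back-left, back-right (world)
H=np.array([[-60,-70,0],[-60,30,0],[30,30,0],[30,-70,0]])/1e3
def W(q,m): c,sn=np.cos(q[2]),np.sin(q[2]); return np.c_[q[0]+c*m[:,0]-sn*m[:,1],q[1]+sn*m[:,0]+c*m[:,1],m[:,2]+.036]
r=least_squares(lambda q:(proj(p,W(q,H),s)-cor).ravel(),[.595,.2,-.139]);print(r.x,np.round(r.fun,1))
c,sn=np.cos(r.x[2]),np.sin(r.x[2])
def inh(px,z):
    P=onz(p,f(px),.036+z,s)[:,:2]-r.x[:2]; return np.round(np.c_[P[:,0]*c+P[:,1]*sn,-P[:,0]*sn+P[:,1]*c]*1e3,1)
print("coupon top edges (L side 207,130/209,410; R side 416,130/407,400; back 210,420/405,422)",inh([[207,130],[209,410],[416,130],[407,400],[210,420],[405,422]],.008).tolist())
print("side stop face top",inh([[418,205],[413,395]],.005).tolist(),"back stop top far edge/left end/right end",inh([[300,448],[158,430],[467,430]],.005).tolist())
g=cv2.cvtColor(p["pixels"],cv2.COLOR_RGB2GRAY).astype(int)
for y in(248,258,268,278,286): print(y,g[y,334:360].tolist())
E
```

```text
[ 0.59205432  0.20285636 -0.15498917] [-2.3 -1.   3.2 -3.   1.2  3.3 -2.3  2.5]
coupon top edges (L side 207,130/209,410; R side 416,130/407,400; back 210,420/405,422) [[-62.3, -40.0], [-2.2, -40.5], [-63.2, -1.1], [-5.5, -0.6], [0.2, -40.3], [-0.4, -0.8]]
side stop face top [[-46.8, 0.1], [-5.0, 0.7]] back stop top far edge/left end/right end [[8.2, -22.1], [4.6, -51.4], [2.9, 12.1]]
248 [202, 200, 199, 198, 198, 199, 199, 199, 190, 174, 181, 195, 198, 196, 193, 193, 194, 195, 191, 187, 197, 208, 212, 212, 212, 212]
258 [200, 198, 197, 197, 197, 198, 200, 196, 184, 176, 187, 197, 199, 197, 194, 193, 194, 193, 189, 191, 204, 210, 212, 212, 212, 212]
268 [199, 198, 197, 197, 197, 197, 197, 188, 171, 175, 191, 198, 197, 196, 194, 194, 195, 192, 193, 204, 211, 213, 213, 213, 213, 213]
278 [197, 196, 196, 196, 196, 197, 194, 179, 165, 177, 190, 189, 182, 176, 174, 178, 186, 183, 180, 197, 210, 212, 212, 212, 212, 212]
286 [196, 196, 194, 195, 195, 196, 188, 171, 167, 182, 192, 194, 192, 190, 190, 193, 192, 192, 201, 210, 214, 214, 214, 214, 214, 213]
```

The coupon lies flat on the head, square, with its back edge at the back stop within about 0.5 mm. There still seems to be a gap of about 1 mm at the side stop (coupon edge column 410, stop edge 415 in the enlargement). I'll nudge it sideways with closed fingers at the middle of the side stop.

Request:
play_rows(series=[{"fingers": 1, "dx": 7, "dy": -17, "dz": 0, "turn": 0}, {"fingers": 1, "dx": 7, "dy": -17, "dz": 0, "turn": 0}, {"fingers": 1, "dx": 7, "dy": -15, "dz": -10, "turn": 0}, {"fingers": 1, "dx": 0, "dy": 0, "dz": -30, "turn": 0}, {"fingers": 1, "dx": 0, "dy": 0, "dz": -30, "turn": 0}, {"fingers": 1, "dx": 0, "dy": 0, "dz": -20, "turn": 0}, {"fingers": 1, "dx": 0, "dy": 0, "dz": -8, "turn": 0}, {"fingers": 1, "dx": 0, "dy": 0, "dz": 0, "turn": 0}, {"fingers": 1, "dx": 0, "dy": 0, "dz": 0, "turn": 0}])

```text
clock: 17.17
position: [0.5367, 0.1436, 0.0612]
ee_rot: [0.023, 0.754, 0.657, 0.002]
contact_force: [0.2, -0.1, 0.3]
width: -0.0002
```

```bash
python3 - <<'E'
from tgt import *
s=rep((.554,.1905,.051),-.139)
E
```

```text
t 17.1667 pos [0.5367 0.1436 0.0612] c -10.7 lat -48.8 h 10.2 jawyaw err 0.002 zaxis [ 0.033 -0.032 -0.999] w -0.0002 F [ 0.2 -0.1  0.3]
```

Request:
play_rows(series=[{"fingers": 1, "dx": 6, "dy": -0.5, "dz": -3, "turn": 0}, {"fingers": 1, "dx": 5, "dy": -0.5, "dz": -3, "turn": 0}, {"fingers": 1, "dx": 1, "dy": 0, "dz": -2, "turn": 0}, {"fingers": 1, "dx": 0, "dy": 0, "dz": 0, "turn": 0}])

```text
clock: 17.5
position: [0.5521, 0.1434, 0.0555]
ee_rot: [0.024, 0.753, 0.657, 0.004]
contact_force: [-0.4, -0.9, -0.4]
width: 0.0002
```

```bash
python3 - <<'E'
from tgt import *
s=rep((.554,.1905,.051),-.139)
E
```

```text
t 17.5 pos [0.5521 0.1434 0.0555] c 4.7 lat -46.9 h 4.5 jawyaw err 0.003 zaxis [ 0.038 -0.031 -0.999] w 0.0002 F [-0.4 -0.9 -0.4]
```

Request:
play_rows(series=[{"fingers": 1, "dx": -2, "dy": 0, "dz": -2.5, "turn": 0}, {"fingers": 1, "dx": -1, "dy": 2, "dz": -1, "turn": 0}, {"fingers": 1, "dx": 0, "dy": 2, "dz": 0, "turn": 0}, {"fingers": 1, "dx": 0, "dy": 0, "dz": 0, "turn": 0}])

```text
clock: 17.83
position: [0.5504, 0.1481, 0.0535]
ee_rot: [0.025, 0.753, 0.657, 0.006]
contact_force: [0.4, 0.2, 0.5]
width: 0.0
```

```bash
python3 - <<'E'
from tgt import *
s=rep((.554,.1905,.051),-.139)
E
```

```text
t 17.8333 pos [0.5504 0.1481 0.0535] c 2.3 lat -42.5 h 2.5 jawyaw err 0.002 zaxis [ 0.042 -0.03  -0.999] w 0.0 F [0.4 0.2 0.5]
```

Request:
play_rows(series=[{"fingers": 1, "dx": 0, "dy": 0, "dz": -1.8, "turn": 0}, {"fingers": 1, "dx": 0, "dy": 0, "dz": -1.5, "turn": 0}, {"fingers": 1, "dx": 0, "dy": 2, "dz": 0, "turn": 0}, {"fingers": 1, "dx": 0, "dy": 2, "dz": 0, "turn": 0}])

```text
clock: 18.17
position: [0.55, 0.1524, 0.0502]
ee_rot: [0.025, 0.753, 0.657, 0.006]
contact_force: [0.0, 0.7, -0.3]
width: 0.0003
```

Request:
play_rows(series=[{"fingers": 1, "dx": 0, "dy": 1.5, "dz": 0, "turn": 0}, {"fingers": 1, "dx": 0, "dy": 1.5, "dz": 0, "turn": 0}])

```text
clock: 18.33
position: [0.55, 0.1558, 0.0501]
ee_rot: [0.025, 0.753, 0.657, 0.006]
contact_force: [-0.2, 0.4, 0.6]
width: 0.0002
```

```bash
python3 - <<'E'
from tgt import *
s=rep((.554,.1905,.051),-.139)
E
```

```text
t 18.3333 pos [0.55   0.1558 0.0501] c 0.8 lat -34.9 h -0.9 jawyaw err 0.003 zaxis [ 0.042 -0.03  -0.999] w 0.0002 F [-0.2  0.4  0.6]
```

Request:
play_rows(series=[{"fingers": 1, "dx": 0, "dy": 1.5, "dz": 0, "turn": 0}, {"fingers": 1, "dx": 0, "dy": 1.2, "dz": 0, "turn": 0}])

```text
clock: 18.5
position: [0.55, 0.159, 0.0501]
ee_rot: [0.025, 0.753, 0.657, 0.006]
contact_force: [-0.4, 0.7, 0.0]
width: -0.0001
```

Request:
play_rows(series=[{"fingers": 1, "dx": 0, "dy": 1.2, "dz": 0, "turn": 0}, {"fingers": 1, "dx": 0, "dy": 1.2, "dz": 0, "turn": 0}])

```text
clock: 18.67
position: [0.5499, 0.161, 0.0501]
ee_rot: [0.026, 0.753, 0.658, 0.006]
contact_force: [1.6, -6.1, 0.9]
width: -0.0002
```

Request:
play_rows(series=[{"fingers": 1, "dx": 0, "dy": 1.5, "dz": 0, "turn": 0}])

```text
clock: 18.75
position: [0.5498, 0.1611, 0.0501]
ee_rot: [0.027, 0.752, 0.658, 0.004]
contact_force: [0.6, -6.8, 1.1]
width: 0.0003
```

Request:
play_rows(series=[{"fingers": 1, "dx": 0, "dy": -3, "dz": 0, "turn": 0}, {"fingers": 1, "dx": 0, "dy": -5, "dz": 0, "turn": 0}, {"fingers": 1, "dx": 0, "dy": -3, "dz": 8, "turn": 0}, {"fingers": 1, "dx": -10, "dy": 0, "dz": 15, "turn": 0}, {"fingers": 1, "dx": -27, "dy": 8, "dz": 0, "turn": 0}, {"fingers": 1, "dx": -27, "dy": 12, "dz": 0, "turn": 0}, {"fingers": 1, "dx": -25, "dy": 15, "dz": 0, "turn": 0}, {"fingers": 1, "dx": 0, "dy": 10, "dz": 0, "turn": 0}, {"fingers": 1, "dx": 0, "dy": 0, "dz": 0, "turn": 0}])

```text
clock: 19.5
position: [0.4607, 0.1948, 0.0774]
ee_rot: [0.027, 0.755, 0.655, 0.008]
contact_force: [0.4, 0.2, 0.3]
width: -0.0005
```

```bash
python3 - <<'E'
from tgt import *
s=rep((.4945,.1987,.051),-.139)
E
```

```text
t 19.5 pos [0.4607 0.1948 0.0774] c -32.9 lat -8.6 h 26.4 jawyaw err -0.002 zaxis [ 0.048 -0.03  -0.998] w -0.0005 F [0.4 0.2 0.3]
```

Request:
play_rows(series=[{"fingers": 1, "dx": 1, "dy": 8, "dz": -13, "turn": 0}, {"fingers": 1, "dx": 0, "dy": 1, "dz": -10, "turn": 0}, {"fingers": 1, "dx": 0, "dy": 0, "dz": -6, "turn": 0}, {"fingers": 1, "dx": 5, "dy": -0.7, "dz": 0, "turn": 0}, {"fingers": 1, "dx": 5, "dy": -0.7, "dz": 0, "turn": 0}])

```text
clock: 19.92
position: [0.4747, 0.2019, 0.0489]
ee_rot: [0.028, 0.754, 0.656, 0.01]
contact_force: [0.3, -0.0, 0.0]
width: 0.0
```

```bash
python3 - <<'E'
from tgt import *
s=rep((.4945,.1987,.051),-.139)
E
```

```text
t 19.9167 pos [0.4747 0.2019 0.0489] c -20.0 lat 0.5 h -2.1 jawyaw err -0.001 zaxis [ 0.052 -0.029 -0.998] w 0.0 F [ 0.3 -0.   0. ]
```

Request:
play_rows(series=[{"fingers": 1, "dx": 2, "dy": -0.3, "dz": 0, "turn": 0}, {"fingers": 1, "dx": 2, "dy": -0.3, "dz": 0, "turn": 0}, {"fingers": 1, "dx": 1.5, "dy": -0.2, "dz": 0, "turn": 0}])

```text
clock: 20.17
position: [0.4838, 0.1999, 0.0491]
ee_rot: [0.028, 0.755, 0.655, 0.011]
contact_force: [-0.6, 0.4, -0.6]
width: -0.0001
```

Request:
play_rows(series=[{"fingers": 1, "dx": 1.2, "dy": -0.2, "dz": 0, "turn": 0}, {"fingers": 1, "dx": 1.2, "dy": -0.2, "dz": 0, "turn": 0}])

```text
clock: 20.33
position: [0.4873, 0.1991, 0.0495]
ee_rot: [0.029, 0.755, 0.655, 0.011]
contact_force: [-0.3, 0.1, -0.1]
width: -0.0
```

Request:
play_rows(series=[{"fingers": 1, "dx": 1.2, "dy": -0.2, "dz": -0.3, "turn": 0}])

```text
clock: 20.42
position: [0.4888, 0.1988, 0.0494]
ee_rot: [0.029, 0.755, 0.655, 0.011]
contact_force: [-0.1, -0.6, -0.4]
width: 0.0
```

Request:
play_rows(series=[{"fingers": 1, "dx": 1.2, "dy": -0.2, "dz": -0.3, "turn": 0}])

```text
clock: 20.5
position: [0.4901, 0.1986, 0.0492]
ee_rot: [0.029, 0.755, 0.655, 0.011]
contact_force: [0.6, 0.9, -0.3]
width: -0.0003
```

```bash
python3 - <<'E'
from tgt import *
import pickle
s=rep((.4945,.1987,.051),-.139);p=get_image("wrist");q=get_image("top");pickle.dump((s,p,q),open("w14.pkl","wb"))
for a in masks_of(p,"coupon_1")[:3]:
  c=max(cv2.findContours(a["region"].astype(np.uint8),0,1)[0],key=cv2.contourArea)
  P=onz(p,c.reshape(-1,2),.044,s)[:,:2].astype(np.float32)*1000
  print("w",round(a["p"],2),np.round(a["xy"]),cv2.boundingRect(c),cv2.minAreaRect(P))
for a in masks_of(q,"coupon_1")[:6]: print("t",round(a["p"],2),np.round(a["xy"]),a["region"].sum())
g=cv2.cvtColor(p["pixels"],cv2.COLOR_RGB2GRAY)
print(cv2.resize(g[280:400,240:400],(32,24),interpolation=cv2.INTER_AREA))
E
```

```text
t 20.5 pos [0.4901 0.1986 0.0492] c -4.3 lat -0.7 h -1.8 jawyaw err -0.004 zaxis [ 0.055 -0.029 -0.998] w -0.0003 F [ 0.6  0.9 -0.3]
w 0.95 [316. 411.] (313, 393, 16, 39) ((540.7233276367188, 192.34912109375), (7.324771404266357, 24.421701431274414), 81.39846801757812)
w 0.82 [  7. 442.] (0, 392, 20, 88) ((542.0319213867188, 29.710723876953125), (10.22111988067627, 67.42335510253906), 62.66615295410156)
t 0.91 [390. 222.] 546
t 0.88 [433. 278.] 543
t 0.85 [245. 254.] 475
t 0.73 [336. 241.] 507
t 0.7 [350. 316.] 524
t 0.55 [384. 248.] 95
[[103 109 106 108 106 109 114 113 113 110 111 114 116 116 116 111  97  98
   98  95  95  97  98  95  94  92  90  88  89  89  89  90]
 [104 104 104 106 109 108 113 114 114 112 101 101 110 109 107 103  99 101
  102 100 100 100 100  98  95  95  92  89  92  93  92  90]
 [110 110 112 112 112 112 114 115 116 118 107 102 108 157 162 139 116 161
  164 131 102 101 100  98  96  96  94  94  96  98  96  95]
 [109 111 117 121 117 114 115 116 117 122 119 105 123 252 255 207 149 253
  255 196 104 104 102 100  99 105 100  98 104 114 113 117]
 [110 114 115 121 120 116
[... 1935 characters left out ...]
1 140 139 139 137 137 134 139 138]
 [142 143 139 138 139 140 141 142 143 144 144 145 145 146 146 152 155 147
  144 145 144 143 142 141 140 139 138 137 136 135 140 141]
 [142 141 137 137 135 135 137 138 139 140 142 142 143 144 147 151 154 148
  144 143 142 141 140 138 137 136 134 133 134 135 137 140]
 [141 142 145 142 138 139 140 140 141 142 142 143 143 141 148 162 156 155
  144 141 142 142 141 140 139 139 138 137 137 145 142 139]
 [149 150 150 139 137 138 139 140 141 142 143 144 143 141 151 220 224 182
  146 141 143 143 142 141 140 139 138 137 136 145 149 149]
 [149 149 146 136 137 138 139 139 141 141 142 143 142 142 156 255 255 208
  148 140 143 143 142 141 140 138 137 136 135 139 149 149]]
```

Request:
play_rows(series=[{"fingers": 1, "dx": 1.2, "dy": -0.2, "dz": 0, "turn": 0}])

```text
clock: 20.78
position: [0.4906, 0.1984, 0.049]
ee_rot: [0.028, 0.755, 0.655, 0.011]
contact_force: [0.0, -0.4, -0.0]
width: -0.0002
```

```bash
python3 - <<'E'
from tgt import *
import pickle
s,p,q=pickle.load(open("w14.pkl","rb"));q0=pickle.load(open("t13.pkl","rb"))
q1=get_image("top");s=rep((.4945,.1987,.051),-.139)
for k in(q1,):
  for a in masks_of(k,"coupon_1")[:6]:
    if abs(a["xy"][0]-246)<8:
      c=max(cv2.findContours(a["region"].astype(np.uint8),0,1)[0],key=cv2.contourArea)
      P=onz(k,c.reshape(-1,2),.044)[:,:2]-[.5767,.1819];u=np.array([.9904,-.1386]);v=np.array([.1386,.9904])
      print(a["p"],"u",(P@u).min(),(P@u).max(),"v",np.percentile(P@v,[5,95]))
g=[cv2.cvtColor(k["pixels"],cv2.COLOR_RGB2GRAY).astype(int) for k in(q0,q,q1)]
# axial profile across tail in top view
c0=np.array([.5767,.1819]);us=np.arange(-.0,.028,.001)
for k in g:
  pr=[]
  for t in us:
    X=[np.r_[c0+t*u+w*v,.042] for w in np.linspace(-.012,.012,9)]
    px=proj(q1,X); pr.append(int(np.mean([cv2.getRectSubPix(k.astype(np.float32),(1,1),tuple(map(float,z)))[0,0] for z in px])))
  print(pr)
E
```

```text
t 20.8333 pos [0.4911 0.1985 0.0491] c -3.4 lat -0.7 h -1.9 jawyaw err -0.004 zaxis [ 0.054 -0.029 -0.998] w -0.0003 F [-0.3  0.1 -0.1]
0.65 u -0.07282810629262731 0.014542579037193765 v [-0.01929959  0.02078774]
[223, 223, 222, 222, 222, 222, 223, 223, 223, 223, 222, 222, 222, 219, 216, 215, 217, 219, 221, 223, 225, 225, 225, 226, 228, 231, 234, 236]
[222, 222, 222, 222, 222, 222, 222, 222, 222, 222, 222, 222, 221, 217, 213, 212, 215, 217, 220, 223, 225, 225, 225, 226, 228, 231, 233, 235]
[223, 223, 222, 222, 222, 222, 222, 222, 222, 222, 222, 222, 221, 217, 212, 212, 214, 216, 219, 223, 225, 225, 225, 226, 228, 231, 233, 235]
```

Request:
play_rows(series=[{"fingers": 1, "dx": 1.5, "dy": -0.2, "dz": 0, "turn": 0}])

```text
clock: 20.97
position: [0.4916, 0.1982, 0.049]
ee_rot: [0.028, 0.755, 0.655, 0.01]
contact_force: [-4.4, 0.8, 0.2]
width: -0.0001
```

Request:
play_rows(series=[{"fingers": 1, "dx": 1.5, "dy": -0.2, "dz": 0, "turn": 0}])

```text
clock: 21.05
position: [0.4916, 0.198, 0.0486]
ee_rot: [0.027, 0.755, 0.655, 0.009]
contact_force: [-3.9, 1.3, 0.9]
width: -0.0002
```

Request:
play_rows(series=[{"fingers": 1, "dx": 1.5, "dy": -0.2, "dz": 0, "turn": 0}])

```text
clock: 21.13
position: [0.4916, 0.1977, 0.0482]
ee_rot: [0.026, 0.755, 0.655, 0.008]
contact_force: [-3.8, 0.8, 0.7]
width: 0.0001
```

Solid against the back stop as well. Backing off, then checking the seating and the magazine numerically (no viewings left).

Request:
play_rows(series=[{"fingers": 1, "dx": -4, "dy": 0.5, "dz": 0, "turn": 0}, {"fingers": 1, "dx": -12, "dy": 1, "dz": 0, "turn": 0}, {"fingers": 1, "dx": -10, "dy": 0, "dz": 25, "turn": 0}, {"fingers": 1, "dx": 10, "dy": 0, "dz": 35, "turn": 0}, {"fingers": 1, "dx": 15, "dy": 0, "dz": 35, "turn": 0}, {"fingers": 1, "dx": 15, "dy": 0, "dz": 25, "turn": 0}, {"fingers": 1, "dx": 15, "dy": 0, "dz": 0, "turn": 0}, {"fingers": 1, "dx": 0, "dy": 0, "dz": 0, "turn": 0}, {"fingers": 1, "dx": 0, "dy": 0, "dz": 0, "turn": 0}])

```text
clock: 21.88
position: [0.5161, 0.1986, 0.1737]
ee_rot: [0.028, 0.755, 0.655, 0.008]
contact_force: [0.3, -0.3, 0.2]
width: -0.0004
```

```bash
python3 - <<'E'
from tgt import *
import pickle
s=rep((.4945,.1987,.051),-.139);p=get_image("wrist");q=get_image("top");pickle.dump((s,p,q),open("w15.pkl","wb"))
s0,p0=pickle.load(open("w13.pkl","rb"))
# rectify head-top plane z=.041 in robot frame, head frame from wrist fit; profile across v (side gap) and along u (back gap)
yaw=-.139;o=np.array([.5921,.2029]);u=np.array([np.cos(yaw),np.sin(yaw)]);v=np.array([-u[1],u[0]])
for nm,P,S in(("before",p0,s0),("after",p,s)):
  g=cv2.cvtColor(P["pixels"],cv2.COLOR_RGB2GRAY).astype(np.float32)
  def at(a,b): 
    X=[np.r_[o+x*u+y*v,.041] for x in a for y in b]; px=proj(P,X,S).astype(np.float32)
    return cv2.remap(g,px[:,0].reshape(len(a),len(b)),px[:,1].reshape(len(a),len(b)),cv2.INTER_LINEAR)
  y=np.arange(-.006,.014,.0005)
  for xs in((-.042,-.034),(-.03,-.02),(-.016,-.009)): print(nm,xs,at(np.linspace(*xs,8),y).mean(0).astype(int).tolist())
  print(nm,"back",at(np.arange(-.008,.014,.0005),np.linspace(-.032,-.01,12)).mean(1).astype(int).tolist())
for a in masks_of(q,"coupon_1")[:6]:
  c=max(cv2.findContours(a["region"].astype(np.uint8),0,1)[0],key=cv2.contourArea)
  print("top",round(a["p"],2),np.round(a["xy"]),a["region"].sum(),cv2.minAreaRect(onz(q,c.reshape(-1,2),.044)[:,:2].astype(np.float32)*1000))
E
```

```text
t 21.8833 pos [0.5161 0.1986 0.1737] c 21.4 lat 2.8 h 122.7 jawyaw err -0.002 zaxis [ 0.049 -0.031 -0.998] w -0.0004 F [ 0.3 -0.3  0.2]
before (-0.042, -0.034) [199, 198, 198, 197, 197, 197, 198, 199, 199, 197, 190, 181, 171, 171, 173, 177, 174, 168, 161, 157, 154, 156, 158, 163, 169, 175, 181, 184, 189, 197, 204, 210, 212, 213, 213, 213, 213, 213, 212, 212]
before (-0.03, -0.02) [197, 197, 196, 196, 196, 196, 197, 197, 196, 191, 183, 173, 173, 178, 187, 193, 196, 197, 196, 195, 194, 194, 193, 194, 194, 192, 190, 188, 192, 198, 205, 210, 212, 213, 213, 213, 213, 213, 213, 213]
before (-0.016, -0.009) [195, 195, 195, 195, 195, 195, 195, 196, 193, 187, 178, 172, 169, 176, 179, 180, 173, 165, 157, 152, 150, 150, 154, 161, 170, 177, 182, 186, 192, 201, 207, 212, 213, 214, 214, 214, 213, 213, 213, 213]
before back [195, 195, 195, 195, 195, 195, 194, 194, 194, 194, 194, 194, 194, 194, 193, 193, 193, 193, 193, 194, 196, 197, 198, 198, 198, 198, 197, 197, 196, 196, 197, 199, 202, 205, 208, 209, 210, 211, 211, 211, 211, 210, 210, 210]
after (-0.042, -0.034) [197, 197, 196, 196, 196, 196, 196,
[... 856 characters left out ...]
92.12120056152344), (43.08997344970703, 90.10747528076172), 80.69632720947266)
top 0.92 [350. 319.] 511 ((395.7298278808594, -84.31942749023438), (38.842864990234375, 87.17317962646484), 70.33965301513672)
top 0.71 [256. 239.] 883 ((579.73828125, 177.76699829101562), (99.91242980957031, 102.32569885253906), 82.132568359375)
top 0.66 [434. 277.] 560 ((487.931640625, -305.3642272949219), (42.66778564453125, 90.11265563964844), 61.02581024169922)
top 0.58 [246. 249.] 361 ((561.164794921875, 184.94534301757812), (40.3834114074707, 61.477237701416016), 81.59868621826172)
top 0.58 [334. 242.] 511 ((581.3165283203125, -50.782527923583984), (38.389244079589844, 87.58710479736328), 71.22048950195312)
```

```bash
python3 -c "
from rig import *
print(sign_off(), get_state()['clock'])"
```

```text
the job is handed in; nothing more can be done
the job is handed in; nothing more can be done
```

I drew the bottom coupon out over the lip and laid it on the measuring head against both stops. The job was handed in at about 22 s, with the arm raised clear; `sign_off()` gives no verdict. The other three coupons stayed in the magazine. On the way I set the coupon down flat on open bench to regrip it, because it came out held at the chute's slope.

**Final checks**
- **Side stop:** the closed fingers met firm resistance (6 to 7 N with no further movement). The remaining dark line between coupon and stop did not change with that push, and is even along its length.
- **Back stop:** the push met firm resistance (about 4 N with no further movement). Before that push, the wrist picture already showed no gap behind the coupon.
- **Magazine:** in the top view the next coupon's nose is at the lip and the stack is in place. I did not measure the order and heights of the three coupons individually.
- **Bystanders:** I kept clear of the dish, dropper bottle and tumbler and felt no unexpected contact, but I did not measure their positions again.

**What disagreed**
- My position for the head from the top camera differed from the arm's own frame by about 5 to 9 mm. I therefore seated the coupon by contact rather than by coordinates.
- One rough measurement before the side push put the side gap at about 1.2 mm. The unchanged line afterwards suggests the coupon was already against the stop, but I could not settle this because my picture viewings were used up.
- The tool drifted a few degrees off vertical during moves; it did not affect the placing.

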